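Ratchet the screw press down on a glued block

TASK

The glued plywood block is waiting in the screw press, but the ratchet is still set to loosen. Gently flip the red selector over so that it tightens, then work the handle back and forth to bring the foot down until it bears firmly on the block, that is until the handle pulls about one and a half times as heavy as it ran free and no further, since pulling much harder crushes the glue joint. Let go, leaving the ratchet set to tighten and everything else on the bench where it is.

Things in the scene. Friction and masses are not known exactly. Their poses are not given: they have to be found in the camera images.
- press: Blue bench screw press, bolted down; origin on the table under its vertical screw axis, z up. Handle points along its -x at swing 0; y runs along the crosshead (130 x 210 mm, top 152 mm up; base 170 x 230 mm). A glued plywood block 70 x 70 mm stands fixed on its base under the foot, top 72 to 79 mm above the table (differs each time). Ratchet head on top: radius 36 mm, top 184 mm up.
- handle (a joint): Swing of the ratchet handle about the vertical screw axis, rad, 0 along the press's -x; positive is CLOCKWISE from above (grip goes towards the press's +y). Stops at -0.6 and +0.6 (red pins). Stays where left; swinging it free takes about 2 N at the grip.
- grip_mid (a point): Middle of the black upright grip at the handle's end, 213 mm above the table: cylinder 24 mm diameter, 186 to 236 mm up, 160 mm from the screw axis. It spins freely on its own axis, so it can be pinched from above and carried round at a fixed wrist angle. The dark handle bar (18 mm wide) below has its top at 184 mm.
- selector (a joint): Red direction selector (ratchet pawl) on the head, rad about its vertical pivot 44 mm out from the screw axis along the handle. -0.1 to -0.38 at the start: drives anticlockwise (loosens). Positive, 0.07 to 0.38: drives clockwise (tightens, lowers the foot). It snaps over its middle 0 and rocks as the ratchet clicks.
- thumb_fin: Upright red fin at the selector's end, 10 mm along the handle x 8 mm across x 28 mm tall; origin at its middle, 201 mm up, 35 mm beyond the selector's pivot, 79 mm from the screw axis. Lies up to 13 mm off the handle's middle line, on the -y side when loosening; pushed square to the handle towards +y it snaps over once 3 mm past that line. 2 to 4 N do it; over 25 N bends it.
- screw (a joint): Turn of the screw, rad, 0 at the start, positive = clockwise from above = tightening, lowering the foot 4 mm per rad. Only the ratchet drives it: teeth 0.449 rad apart, so after a back-swing up to one tooth is lost; a full stroke gives about 0.9 rad. Friction holds it where left, under up to 225 N of foot force; until it moves on after taking up a tooth, a stopped pull can read 1 to 2 N high.
- foot: Springy foot with orange disc (42 mm) under the screw; origin at its underside, 85 mm up at first, 6 to 13 mm above the block, so a first full stroke runs free. Touching, it gives about 60 N per mm. Clockwise pull at the grip: 7 N moving free, 10.5 N at 130 N of foot force, 13 N at the 220 N that crushes the glue. Stopped mid-stroke it settles to 2 to 4 N free, plus 2.5 N per 100 N of foot force.
- glue_bottle: White glue bottle with red cap, 44 mm diameter, 115 mm tall, loose, standing beside the press on its -y side. Leave alone. Origin at its underside.
- screwdriver: Green screwdriver, 190 mm long, loose, lying on the table below the handle. Leave alone.
- screw_jar: Glass jar with blue lid, 60 mm diameter, 75 mm tall, loose. Leave alone.
- tape_roll: Yellow roll, 90 mm diameter, 25 mm high, loose. Leave alone.
- offcut: Plywood offcut 80 x 60 x 40 mm, loose. Leave alone.
- hammer: Hammer with wooden handle, 260 mm long, loose. Leave alone.
- mug: Blue mug, 76 mm diameter, 90 mm tall, loose. Leave alone.

How it is judged:
By the outcome, as a careful person would: the job done as asked, in the order asked, and still so for the second after the job is handed in, with the robot touching nothing.
It also fails if it takes over 72 s, if anything falls off the work surface, if the arm or the gripper's body presses on something with over 40 N, if the wrist force passes 120 N, or if a joint passes its speed limit or range.

ROBOT

A 6-joint arm with a two-finger parallel gripper is mounted at the origin on the work surface. World frame = base frame: x ahead of the robot, y to its left, z up, the work surface at z = 0. Lengths are in mm, angles in rad, forces in N, time in s.
With the tool pointing down it reaches from about 275 to 975 mm from the base axis. Payload 8.4 kg.
Tool frame: the origin (TCP) lies at the very end of the fingers, on their centre line; the grasp point (between the pads) lies 19 mm behind it; z points along the fingers, y is the direction in which the jaws open and shut (so a half turn about z gives the same grasp; the last joint's range is limited). The gripper opens to 92 mm and grips with 3 to 60 N. Pads are 20 mm wide; open, the fingers measure 128 mm over their backs; the gripper's body (75 mm by 189 mm) begins 69 mm behind the grasp point.
Start: joints at [-1.239, 0.353, 1.633, -0, 1.155, -0.002], TCP at [204.771, -590.505, 180.383] pointing down, gripper open.
Joint ranges: [-2.63, 2.63], [-0.92, 2.1], [0.06, 2.66], [-1.3, 4.44], [0, 2.69], [-3.02, 3.02]. Speed limits (rad/s): [2.22, 2.22, 2.79, 3.14, 3.14, 3.14].

INTERFACE

Orientations are given as a unit quaternion [w, x, y, z].
In Python, from station import telemetry, snapshot, env gives the robot as it stands.
- The arm moves only by the tool servo_tool, never from a script. Its argument "moves" is a list of rows, each an object with "linear": the shift along the tool's x, y, z in m, a list of three; "delta_rot": the turn, a rotation vector about the tool's x, y, z in rad, a list of three; "fingers": the opening, from 0 (shut) to 1 (fully open). In form: [{"linear": [x, y, z], "delta_rot": [wx, wy, wz], "fingers": fingers}, ...]. A call has 1 to 8 rows; each row is the pose to reach, as a shift and turn from the pose commanded when the call began, along the tool's axes at that moment; what a row does not reach only later rows make up. A row lasts 1/12 s, in which the tool goes at most 41.7 mm and 7.16 degrees, less where a joint would pass 70% of its speed; a pose out of reach is approached as far as the arm can. A call with a gripper value outside its range is refused whole. The fingers move at their own pace and stop on an object; the grip force is fixed at half the most. Time passes only in rows, so rows that repeat a pose let the fingers close. It gives the time, the measured TCP pose, the force and the opening at its end, in the units of the state.
- telemetry.state(): the state, without advancing time (a new reading comes with each control period).
- snapshot(name): name is "scene" or "top" or "wrist"; returns a dict with "frame" (384x512x3 uint8, blue, green, red), "vfov" (degrees; the focal length in pixels is half the picture's height over the tangent of half this angle, whatever the lens; pixels are square), "cx", "cy" (the principal point, pixels), "world_from_camera" (4x4, takes a point from camera to world coordinates). Camera axes: x right, y down, z forward; pixel columns grow to the right and rows downward; lengths in mm; the calibration is good to about 2 mm. The wrist camera is an equidistant fisheye: a pixel r from the principal point sees the ray r / f radians off the axis. A picture is of the moment at which its call begins. There is no depth.
- env.sign_off(): hands the job in, once; it reports no verdict.
The state is a dict: "clock": time; "joint_pos": joint angles; "dq": joint speeds; "joint_torque": joint torques, N m; "ee_pos": TCP position; "tcp_rot": TCP orientation; "contact_force": force on the tool from outside, world axes, zero at the start; "wrist_torque": the same for the moment, N m; "grip_width": finger opening in mm.
Only numpy, scipy, OpenCV 4.12 (cv2) and the standard library are available. Lean on these libraries where they do the work, as an engineer would, in place of code of your own. Each camera call takes 0.05 s, during which the arm holds its last target.

## Working session

There is one attempt and no reset: what is moved stays moved. The work goes in short steps, Python scripts to look and compute and a tool call to move; the robot and the scene stay as the last step left them, time stands still between calls to the robot, and variables do not carry over. Pictures are saved under pics/ and viewed, and the job is handed in when it is done.

Besides the shell and the picture viewer there is one more tool, called after "Emit:" as a command line: name --argument value ..., lists and objects as JSON in quotes. servo_tool: Moves the arm, as the interface text tells. Its arguments: {"type":"object","properties":{"moves":{"type":"array","items":{"type":"object","properties":{"linear":{"type":"array","items":{"type":"number"}},"delta_rot":{"type":"array","items":{"type":"number"}},"fingers":{"type":"number"}}}}},"required":["moves"]}

```bash
mkdir -p pics; ls; python3 - <<'E'
from station import telemetry, snapshot, env
import cv2, numpy as np
print(telemetry.state())
for n in ["scene","top","wrist"]:
    s=snapshot(n); cv2.imwrite(f"pics/{n}0.png",s["frame"]); np.savez(f"{n}0.npz",**s)
    print(n,s["vfov"],s["cx"],s["cy"],np.round(s["world_from_camera"],3).tolist())
E
```

```text
pics
{'clock': 0.0, 'joint_pos': array([-1.23938846e+00,  3.53661387e-01,  1.63414704e+00, -3.05244881e-05,
        1.15519361e+00, -2.39774613e-03]), 'dq': array([-0.00131388,  0.00060095, -0.00186476,  0.0015184 , -0.00071619,
        0.00131839]), 'joint_torque': array([ 3.24908106e-03, -5.93828201e+01, -3.34215939e+01,  7.00367521e-02,
        2.35505740e-02, -1.59738979e-04]), 'ee_pos': array([ 204.58618318, -589.98045077,  179.64994286]), 'tcp_rot': array([-6.92891626e-04,  9.86102759e-01,  1.66135040e-01, -1.29173341e-04]), 'contact_force': array([-0.0590046 ,  0.4909796 ,  0.81631642]), 'wrist_torque': array([-0.00988555,  0.01992133, -0.03425966]), 'grip_width': 91.79674606886095}
scene 51.83835824145574 258.47491954581443 194.89654450827504 [[0.751, 0.479, -0.456, 1229.835], [0.661, -0.523, 0.538, -809.686], [0.019, -0.705, -0.709, 1184.234], [0.0, 0.0, 0.0, 1.0]]
top 50.54431712475383 256.1487884786469 194.44922674979617 [[-0.028, -0.994, 0.11, 408.105], [-1.0, 0.027, -0.007, -39.774], [0.004, -0.11, -0.994, 1295.482], [0.0, 0.0, 0.0, 1.0]]
wrist 65.70646984690485 256.24956679984047 190.09849510438215 [[0.329, -0.909, -0.255, 276.641], [-0.944, -0.317, -0.087, -565.966], [-0.001, 0.27, -0.963, 384.285], [0.0, 0.0, 0.0, 1.0]]
```

View pics/scene0.png

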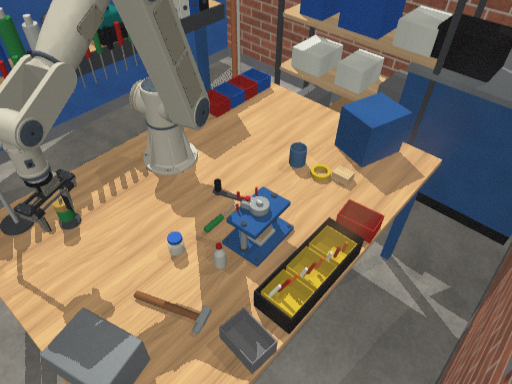

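View pics/top0.png

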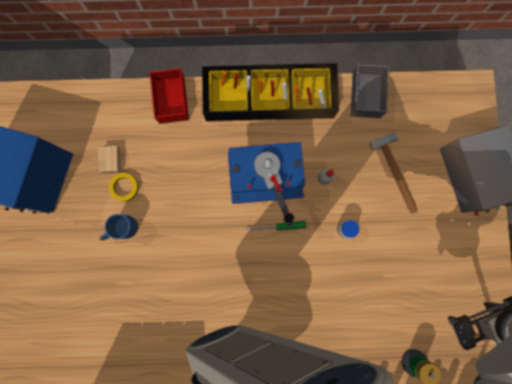

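```bash
python3 - <<'E'
import cv2
a=cv2.imread("pics/top0.png")[130:250,210:360]; cv2.imwrite("pics/t1.png",cv2.resize(a,None,fx=5,fy=5,interpolation=cv2.INTER_CUBIC))
a=cv2.imread("pics/scene0.png")[165:285,190:310]; cv2.imwrite("pics/s1.png",cv2.resize(a,None,fx=5,fy=5,interpolation=cv2.INTER_CUBIC))
E
```

```text
(no output)
```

View pics/t1.png

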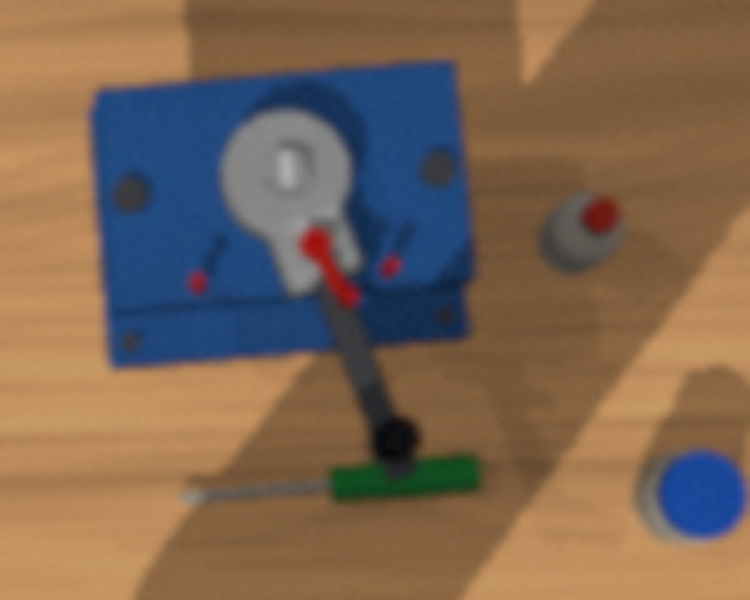

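View pics/s1.png

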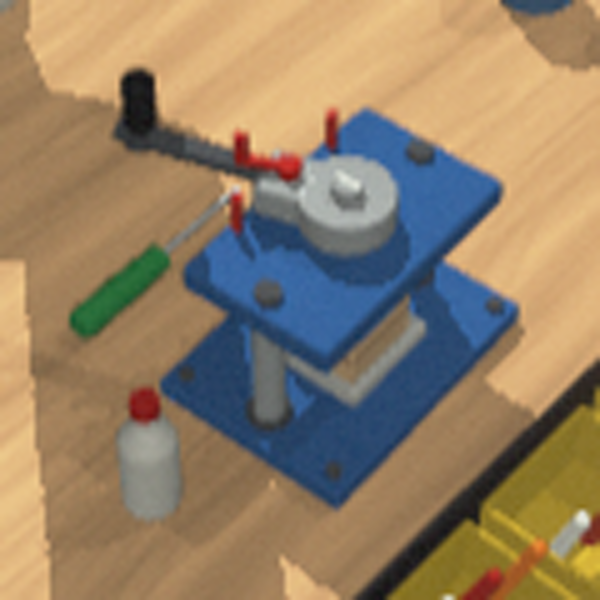

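```bash
cat > h.py <<'E'
import numpy as np, cv2
def ray(s,uv,fish=False):
    f=384/2/np.tan(np.radians(float(s["vfov"]))/2)
    d=np.array([(uv[0]-s["cx"]),(uv[1]-s["cy"])])/f
    if fish:
        r=np.hypot(*d); v=np.r_[d/r*np.sin(r),np.cos(r)] if r>0 else np.array([0,0,1.])
    else: v=np.r_[d,1.]
    T=s["world_from_camera"]; return T[:3,3],T[:3,:3]@v
def atz(s,uv,z,fish=False):
    o,d=ray(s,uv,fish); return o+d*(z-o[2])/d[2]
def proj(s,p,fish=False):
    f=384/2/np.tan(np.radians(float(s["vfov"]))/2)
    T=s["world_from_camera"]; v=T[:3,:3].T@(np.array(p)-T[:3,3])
    if fish:
        th=np.arctan2(np.hypot(v[0],v[1]),v[2]); u=v[:2]/np.hypot(v[0],v[1])*th
    else: u=v[:2]/v[2]
    return u*f+[float(s["cx"]),float(s["cy"])]
E
python3 - <<'E'
from h import *
t=np.load("top0.npz"); s=np.load("scene0.npz")
T=lambda c:np.array(c)/5+[210-.4,130-.4]
S=lambda c:np.array(c)/5+[190-.4,165-.4]
for n,c,z in [("head",(287,172),184),("grip",(396,438),236),("fin",(350,297),215),("pivot",(317,243),195),("c1",(95,92),152),("c2",(456,63),152),("c3",(474,275),152),("pinL",(198,282),None or 190),("pinR",(391,266),190),("bottlecap",(602,214),115)]:
    print(n,atz(t,T(c),z).round(1))
for n,c,z in [("head",(350,185),184),("grip",(138,77),236),("fin",(241,135),215),("pivot",(289,165),195),("cap",(146,400),115),("pinR",(236,198),190),("pinL",(332,112),190)]:
    print(n,atz(s,S(c),z).round(1))
E
```

```text
head [615.  -80.3 184. ]
grip [ 463.2 -130.9  236. ]
fin [ 540.4 -110.8  215. ]
pivot [573.1 -95.1 195. ]
c1 [670.3  27.1 152. ]
c2 [ 681.8 -180.4  152. ]
c3 [ 558.8 -185.7  152. ]
pinL [554.  -29.4 190. ]
pinR [ 560.  -135.5  190. ]
bottlecap [ 597.8 -267.2  115. ]
head [611.4 -72.  184. ]
grip [ 464.4 -131.6  236. ]
fin [ 542.6 -109.7  215. ]
pivot [573.8 -94.3 195. ]
cap [ 599.9 -266.2  115. ]
pinR [ 565.  -139.1  190. ]
pinL [557.1 -30.  190. ]
```

```bash
python3 - <<'E'
from h import *
t=np.load("top0.npz"); s=np.load("scene0.npz")
T=lambda c:np.array(c)/5+[210-.4,130-.4]
S=lambda c:np.array(c)/5+[190-.4,165-.4]
def tri(a,b):
    o1,d1=ray(t,T(a)); o2,d2=ray(s,S(b)); d1/=np.linalg.norm(d1); d2/=np.linalg.norm(d2)
    k=np.linalg.lstsq(np.c_[d1,-d2],o2-o1,rcond=None)[0]
    p,q=o1+k[0]*d1,o2+k[1]*d2; return (p+q)/2,np.linalg.norm(p-q)
for n,a,b in [("pinL",(198,284),(332,112)),("pinR",(391,268),(236,194)),("head",(287,165),(345,183)),("fin",(350,298),(241,135)),("grip",(396,436),(138,77)),("cap",(602,214),(146,397)),("pivot",(317,243),(289,163))]:
    print(n,tri(a,b))
E
```

```text
pinL (array([554.19390722, -28.46336385, 186.76935096]), np.float64(2.465486900021588))
pinR (array([ 559.9063532 , -135.07916445,  187.17931912]), np.float64(1.7992910188866602))
head (array([615.78469715, -80.7993372 , 196.04488526]), np.float64(2.377763249298149))
fin (array([ 540.92607487, -109.90694253,  213.86577738]), np.float64(2.6265483257135025))
grip (array([ 464.13042156, -131.11403574,  235.47693893]), np.float64(0.40395176261460436))
cap (array([ 598.29716967, -266.05580562,  116.72042454]), np.float64(2.2427580223857153))
pivot (array([573.25178781, -94.56477595, 196.72421507]), np.float64(1.1726470629431522))
```

Emit:
servo_tool --moves '[{"linear": [0.03,-0.08,-0.03],"fingers": 0.0},{"linear": [0.06,-0.16,-0.06],"fingers": 0.0},{"linear": [0.08,-0.24,-0.09],"fingers": 0.0},{"linear": [0.08,-0.32,-0.09],"fingers": 0.0},{"linear": [0.08,-0.36,-0.09],"fingers": 0.0},{"linear": [0.08,-0.38,-0.09],"fingers": 0.0},{"linear": [0.08,-0.38,-0.09],"fingers": 0.0},{"linear": [0.08,-0.38,-0.09],"fingers": 0.0}]'

```text
invalid input at $.moves[0]: expected keys linear, delta_rot, fingers
```

Emit:
servo_tool --moves '[{"linear": [0.032,-0.023,-0.015],"delta_rot": [0,0,0],"fingers": 0.0},{"linear": [0.064,-0.046,-0.03],"delta_rot": [0,0,0],"fingers": 0.0},{"linear": [0.096,-0.069,-0.045],"delta_rot": [0,0,0],"fingers": 0.0},{"linear": [0.128,-0.092,-0.06],"delta_rot": [0,0,0],"fingers": 0.0},{"linear": [0.16,-0.115,-0.07],"delta_rot": [0,0,0],"fingers": 0.0},{"linear": [0.192,-0.138,-0.08],"delta_rot": [0,0,0],"fingers": 0.0},{"linear": [0.224,-0.161,-0.09],"delta_rot": [0,0,0],"fingers": 0.0},{"linear": [0.255,-0.182,-0.1],"delta_rot": [0,0,0],"fingers": 0.0}]'

```text
clock: 0.82
ee_pos: [386.7, -333.0, 280.9]
tcp_rot: [-0.0, 0.986, 0.166, 0.0]
contact_force: [0.3, -0.2, -0.0]
grip_width: 40.7
```

Emit:
servo_tool --moves '[{"linear": [0.032,-0.023,0],"delta_rot": [0,0,0],"fingers": 0.0},{"linear": [0.064,-0.046,0],"delta_rot": [0,0,0],"fingers": 0.0},{"linear": [0.096,-0.069,0],"delta_rot": [0,0,0],"fingers": 0.0},{"linear": [0.128,-0.092,0],"delta_rot": [0,0,0],"fingers": 0.0},{"linear": [0.15,-0.105,0],"delta_rot": [0,0,0],"fingers": 0.0},{"linear": [0.16,-0.114,0],"delta_rot": [0,0,0],"fingers": 0.0},{"linear": [0.16,-0.114,0],"delta_rot": [0,0,0],"fingers": 0.0}]'

```text
clock: 1.4
ee_pos: [501.0, -172.4, 280.1]
tcp_rot: [-0.0, 0.986, 0.168, -0.0]
contact_force: [1.1, -1.1, 0.4]
grip_width: -0.0
```

```bash
cat > look.py <<'E'
import sys
from station import telemetry, snapshot, env
from h import *
tag=sys.argv[1]
st=telemetry.state(); print({k:np.round(st[k],3).tolist() for k in ["clock","ee_pos","tcp_rot","contact_force","grip_width","joint_pos"]})
for n in sys.argv[2:]:
    s=snapshot(n); cv2.imwrite(f"pics/{n}{tag}.png",s["frame"]); np.savez(f"{n}{tag}.npz",**s)
E
python3 look.py 1 wrist top
```

```text
{'clock': 1.4, 'ee_pos': [501.035, -172.413, 280.053], 'tcp_rot': [-0.0, 0.986, 0.168, -0.0], 'contact_force': [1.057, -1.078, 0.377], 'grip_width': -0.036, 'joint_pos': [-0.335, 0.119, 1.713, 0.001, 1.31, 0.899]}
```

View pics/wrist1.png

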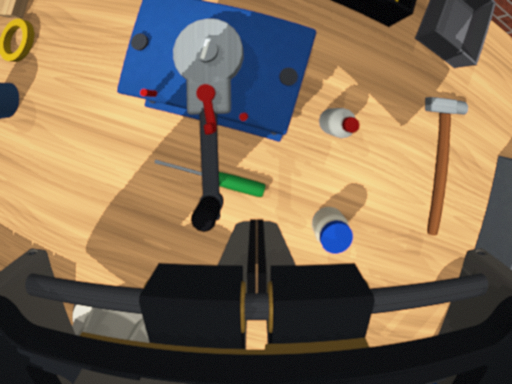

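```bash
python3 - <<'E'
import cv2
a=cv2.imread("pics/wrist1.png")[10:240,110:300]; cv2.imwrite("pics/w1.png",cv2.resize(a,None,fx=2.6*1.2,fy=2.6,interpolation=cv2.INTER_CUBIC)[:,:])
a=cv2.imread("pics/wrist1.png")[60:160,150:270]; cv2.imwrite("pics/w1b.png",cv2.resize(a,None,fx=6,fy=6,interpolation=cv2.INTER_CUBIC))
E
```

```text
(no output)
```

View pics/w1b.png

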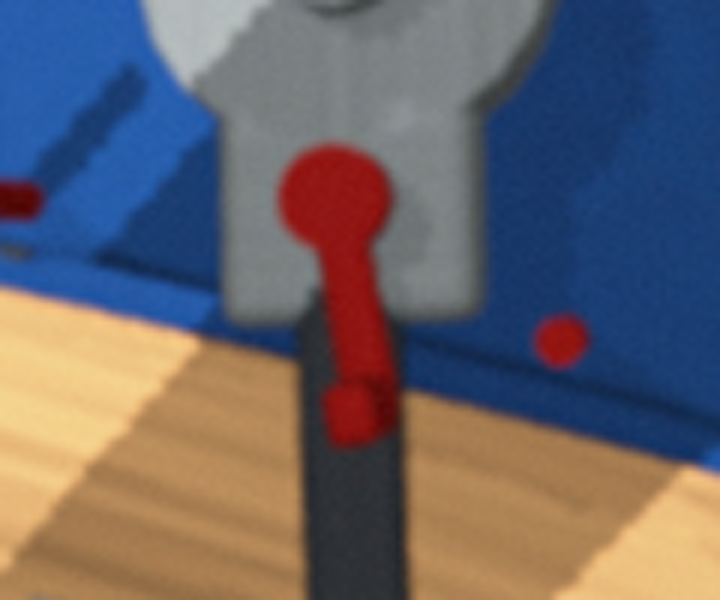

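```bash
python3 - <<'E'
from h import *
w=np.load("wrist1.npz")
W=lambda c:np.array(c)/6+[150-.4,60-.4]
for n,c,z in [("fintop",(350,412),215),("finbase",(383,410),190),("pivot",(335,198),195),("pinR",(562,342),188),("barmid",(359,590),184),("barmid0",(352,335),184)]:
    print(n,atz(w,W(c),z,True).round(1))
print("grip", atz(w,(207.5,205),236,True).round(1),"head",atz(w,(208,50),184,True).round(1))
E
```

```text
fintop [ 542.2 -112.   215. ]
finbase [ 541.4 -113.8  190. ]
pivot [572.5 -95.8 195. ]
pinR [ 561.5 -138.2  188. ]
barmid [ 510.  -118.7  184. ]
barmid0 [ 551.3 -104.   184. ]
grip [ 479.9 -134.5  236. ] head [615.  -81.7 184. ]
```

Emit:
servo_tool --moves '[{"linear": [0.025,-0.006,0],"delta_rot": [0,0,0],"fingers": 0.0},{"linear": [0.059,-0.013,0.01],"delta_rot": [0,0,0],"fingers": 0.0},{"linear": [0.059,-0.013,0.04],"delta_rot": [0,0,0],"fingers": 0.0},{"linear": [0.059,-0.013,0.065],"delta_rot": [0,0,0],"fingers": 0.0},{"linear": [0.059,-0.013,0.078],"delta_rot": [0,0,0],"fingers": 0.0},{"linear": [0.059,-0.013,0.082],"delta_rot": [0,0,0],"fingers": 0.0},{"linear": [0.059,-0.013,0.082],"delta_rot": [0,0,0],"fingers": 0.0}]'

```text
clock: 2.08
ee_pos: [550.2, -144.2, 197.4]
tcp_rot: [-0.0, 0.986, 0.165, -0.001]
contact_force: [-0.1, -0.3, -0.4]
grip_width: 0.5
```

```bash
python3 look.py 2 wrist top; python3 -c "
import cv2
a=cv2.imread('pics/wrist2.png');cv2.imwrite('pics/w2.png',cv2.resize(a[100:300,160:360],None,fx=3,fy=3,interpolation=cv2.INTER_CUBIC))"
```

```text
{'clock': 2.083, 'ee_pos': [550.203, -144.16, 197.449], 'tcp_rot': [-0.0, 0.986, 0.165, -0.001], 'contact_force': [-0.149, -0.288, -0.363], 'grip_width': 0.494, 'joint_pos': [-0.259, 0.251, 1.736, -0.0, 1.157, 0.98]}
```

View pics/w2.png

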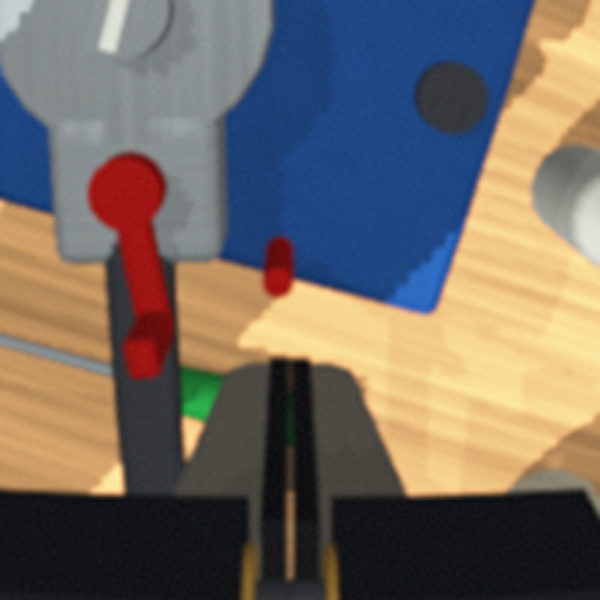

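Emit:
servo_tool --moves '[{"linear": [0,-0.004,0],"delta_rot": [0,0,0],"fingers": 0.0},{"linear": [0,-0.008,0],"delta_rot": [0,0,0],"fingers": 0.0},{"linear": [0,-0.01,0],"delta_rot": [0,0,0],"fingers": 0.0},{"linear": [0,-0.0115,0],"delta_rot": [0,0,0],"fingers": 0.0},{"linear": [0,-0.013,0],"delta_rot": [0,0,0],"fingers": 0.0}]'

```text
clock: 2.6
ee_pos: [547.2, -130.7, 198.8]
tcp_rot: [0.0, 0.986, 0.166, 0.0]
contact_force: [0.4, -0.1, 0.6]
grip_width: 0.1
```

Emit:
servo_tool --moves '[{"linear": [0,-0.0015,0],"delta_rot": [0,0,0],"fingers": 0.0},{"linear": [0,-0.003,0],"delta_rot": [0,0,0],"fingers": 0.0}]'

```text
clock: 2.77
ee_pos: [546.1, -128.0, 198.5]
tcp_rot: [0.0, 0.986, 0.166, 0.0]
contact_force: [-0.3, 0.4, -0.2]
grip_width: 0.4
```

Emit:
servo_tool --moves '[{"linear": [0,-0.0015,0],"delta_rot": [0,0,0],"fingers": 0.0},{"linear": [0,-0.003,0],"delta_rot": [0,0,0],"fingers": 0.0}]'

```text
clock: 2.93
ee_pos: [545.1, -125.2, 198.4]
tcp_rot: [-0.0, 0.986, 0.166, -0.0]
contact_force: [-0.2, -0.4, -0.2]
grip_width: 0.5
```

Emit:
servo_tool --moves '[{"linear": [0,-0.0015,0],"delta_rot": [0,0,0],"fingers": 0.0},{"linear": [0,-0.003,0],"delta_rot": [0,0,0],"fingers": 0.0}]'

```text
clock: 3.1
ee_pos: [544.1, -122.4, 198.4]
tcp_rot: [-0.0, 0.986, 0.166, -0.0]
contact_force: [0.2, 0.5, 0.3]
grip_width: 0.5
```

Emit:
servo_tool --moves '[{"linear": [0,-0.0015,0],"delta_rot": [0,0,0],"fingers": 0.0},{"linear": [0,-0.003,0],"delta_rot": [0,0,0],"fingers": 0.0}]'

```text
clock: 3.27
ee_pos: [543.1, -119.5, 198.3]
tcp_rot: [-0.0, 0.986, 0.166, -0.0]
contact_force: [-0.1, -0.4, 0.3]
grip_width: 0.1
```

```bash
python3 look.py 3 wrist; python3 -c "
import cv2
a=cv2.imread('pics/wrist3.png');cv2.imwrite('pics/w3.png',cv2.resize(a[100:300,160:360],None,fx=3,fy=3,interpolation=cv2.INTER_CUBIC))"
```

```text
{'clock': 3.267, 'ee_pos': [543.14, -119.502, 198.35], 'tcp_rot': [-0.0, 0.986, 0.166, -0.0], 'contact_force': [-0.144, -0.401, 0.254], 'grip_width': 0.059, 'joint_pos': [-0.219, 0.229, 1.763, 0.0, 1.15, 1.018]}
```

View pics/w3.png

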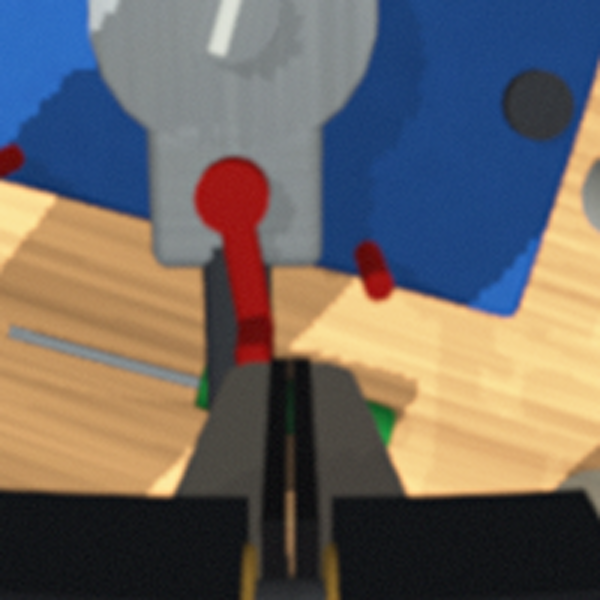

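```bash
python3 - <<'E'
from h import *
for tag in ("2","3"):
    w=np.load(f"wrist{tag}.npz")
    f=lambda p:((proj(w,p,True)-[160,100]+.5)*3-.5).round()
    tcp=np.array([543.1,-119.5,198.3]) if tag=="3" else np.array([550.2,-144.2,197.4])
    print("tcp",f(tcp),"tcp+10x",f(tcp+[9.4,3.3,0]),"tcp-10x",f(tcp-[9.4,3.3,0]),"fin top",f([542,-112,215]))
    W=lambda c:(np.array(c)+.5)/3-.5+[160,100]
    c=(145,355) if tag=="2" else (256,343)
    for z in (215,): print("fin seen",atz(w,W(c),z,True))
    print("pad tip seen", atz(w,W((290,362)),tcp[2],True))
E
```

```text
tcp [287. 345.] tcp+10x [287. 306.] tcp-10x [287. 382.] fin top [141. 360.]
fin seen [ 543.42590541 -112.53454421  215.        ]
pad tip seen [ 546.17472782 -146.29381414  197.4       ]
tcp [287. 345.] tcp+10x [287. 306.] tcp-10x [287. 382.] fin top [254. 365.]
fin seen [ 547.10685802 -110.8034785   215.        ]
pad tip seen [ 539.0909371  -121.67505654  198.3       ]
```

Emit:
servo_tool --moves '[{"linear": [0,0.01,0],"delta_rot": [0,0,0],"fingers": 0.0},{"linear": [0,0.018,0],"delta_rot": [0,0,0],"fingers": 0.0},{"linear": [0.004,0.018,0],"delta_rot": [0,0,0],"fingers": 0.0},{"linear": [0.009,0.018,0],"delta_rot": [0,0,0],"fingers": 0.0},{"linear": [0.009,0.015,0],"delta_rot": [0,0,0],"fingers": 0.0},{"linear": [0.009,0.0115,0],"delta_rot": [0,0,0],"fingers": 0.0},{"linear": [0.009,0.009,0],"delta_rot": [0,0,0],"fingers": 0.0},{"linear": [0.009,0.008,0],"delta_rot": [0,0,0],"fingers": 0.0}]'

```text
clock: 3.98
ee_pos: [553.9, -123.6, 198.3]
tcp_rot: [-0.0, 0.986, 0.166, -0.0]
contact_force: [0.5, -0.0, -0.0]
grip_width: 0.2
```

```bash
python3 look.py 4 wrist; python3 -c "
import cv2
a=cv2.imread('pics/wrist4.png');cv2.imwrite('pics/w4.png',cv2.resize(a[100:300,160:360],None,fx=3,fy=3,interpolation=cv2.INTER_CUBIC))"
```

```text
{'clock': 3.983, 'ee_pos': [553.935, -123.552, 198.296], 'tcp_rot': [-0.0, 0.986, 0.166, -0.0], 'contact_force': [0.462, -0.031, -0.018], 'grip_width': 0.158, 'joint_pos': [-0.222, 0.247, 1.739, 0.0, 1.156, 1.014]}
```

View pics/w4.png

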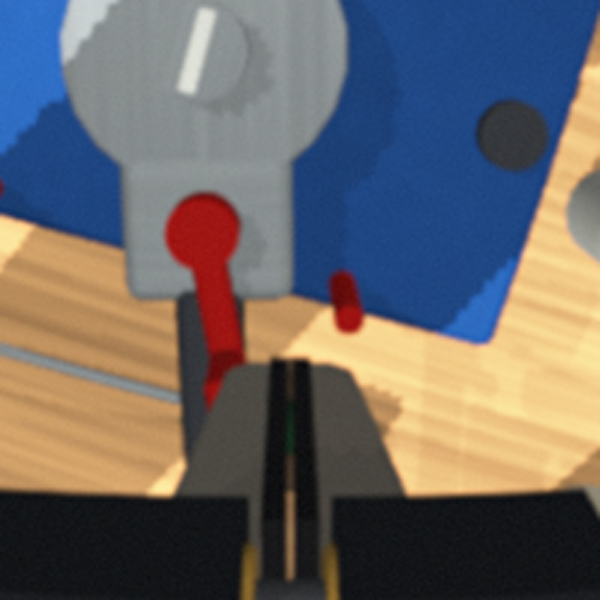

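Emit:
servo_tool --moves '[{"linear": [0,-0.001,0],"delta_rot": [0,0,0],"fingers": 0.0},{"linear": [0,-0.002,0],"delta_rot": [0,0,0],"fingers": 0.0}]'

```text
clock: 4.2
ee_pos: [553.6, -122.2, 198.5]
tcp_rot: [0.0, 0.986, 0.166, 0.0]
contact_force: [0.3, 0.5, -0.4]
grip_width: 0.4
```

Emit:
servo_tool --moves '[{"linear": [0,-0.001,0],"delta_rot": [0,0,0],"fingers": 0.0},{"linear": [0,-0.002,0],"delta_rot": [0,0,0],"fingers": 0.0}]'

```text
clock: 4.37
ee_pos: [552.9, -120.4, 198.4]
tcp_rot: [0.0, 0.986, 0.166, 0.0]
contact_force: [0.8, -0.4, -0.3]
grip_width: 0.2
```

Emit:
servo_tool --moves '[{"linear": [0,-0.001,0],"delta_rot": [0,0,0],"fingers": 0.0},{"linear": [0,-0.002,0],"delta_rot": [0,0,0],"fingers": 0.0}]'

```text
clock: 4.53
ee_pos: [552.3, -118.5, 198.4]
tcp_rot: [-0.0, 0.986, 0.166, 0.0]
contact_force: [0.2, -0.3, -0.3]
grip_width: 0.4
```

Emit:
servo_tool --moves '[{"linear": [0,-0.001,0],"delta_rot": [0,0,0],"fingers": 0.0},{"linear": [0,-0.002,0],"delta_rot": [0,0,0],"fingers": 0.0}]'

```text
clock: 4.7
ee_pos: [551.7, -116.6, 198.4]
tcp_rot: [-0.0, 0.986, 0.166, 0.0]
contact_force: [0.9, 0.2, 0.1]
grip_width: 0.1
```

Emit:
servo_tool --moves '[{"linear": [0,-0.001,0],"delta_rot": [0,0,0],"fingers": 0.0},{"linear": [0,-0.002,0],"delta_rot": [0,0,0],"fingers": 0.0}]'

```text
clock: 4.87
ee_pos: [551.0, -114.7, 198.4]
tcp_rot: [-0.0, 0.986, 0.166, -0.0]
contact_force: [-0.4, 0.5, 0.3]
grip_width: 0.7
```

```bash
python3 look.py 5 wrist; python3 -c "
import cv2
a=cv2.imread('pics/wrist5.png');cv2.imwrite('pics/w5.png',cv2.resize(a[100:300,160:360],None,fx=3,fy=3,interpolation=cv2.INTER_CUBIC))"
```

```text
{'clock': 4.867, 'ee_pos': [550.986, -114.736, 198.353], 'tcp_rot': [-0.0, 0.986, 0.166, -0.0], 'contact_force': [-0.399, 0.54, 0.257], 'grip_width': 0.686, 'joint_pos': [-0.208, 0.239, 1.749, -0.0, 1.153, 1.029]}
```

View pics/w5.png

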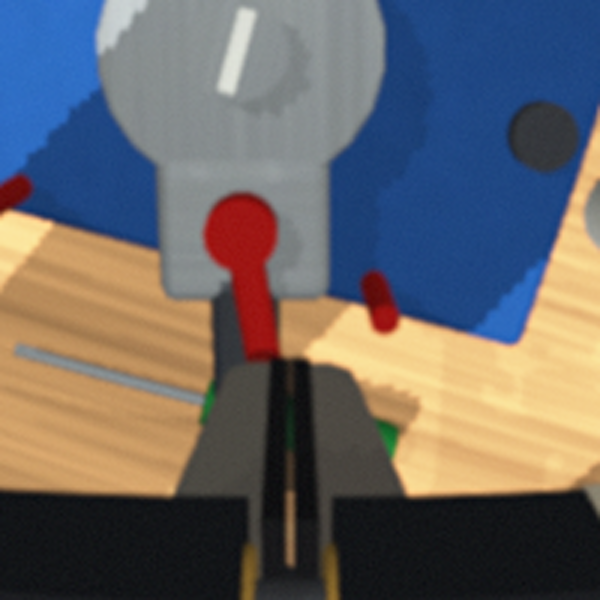

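```bash
python3 look.py 6 scene top; python3 -c "
import cv2
a=cv2.imread('pics/scene6.png');cv2.imwrite('pics/s6.png',cv2.resize(a[130:250,180:330],None,fx=5,fy=5,interpolation=cv2.INTER_CUBIC))
a=cv2.imread('pics/top6.png');cv2.imwrite('pics/t6.png',cv2.resize(a[130:250,210:360],None,fx=5,fy=5,interpolation=cv2.INTER_CUBIC))"
```

```text
{'clock': 4.917, 'ee_pos': [550.949, -114.562, 198.386], 'tcp_rot': [-0.0, 0.986, 0.166, -0.0], 'contact_force': [-0.662, -0.48, -0.428], 'grip_width': 0.436, 'joint_pos': [-0.208, 0.239, 1.749, 0.0, 1.153, 1.029]}
```

View pics/s6.png

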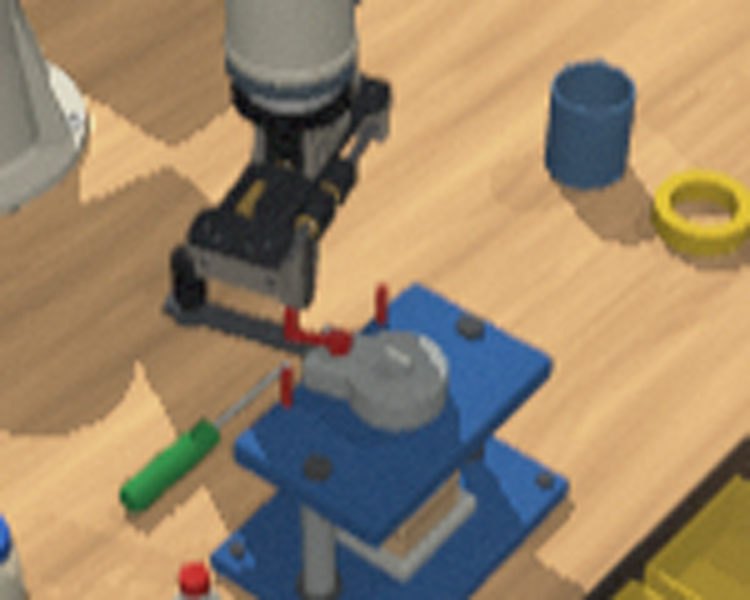

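View pics/t6.png

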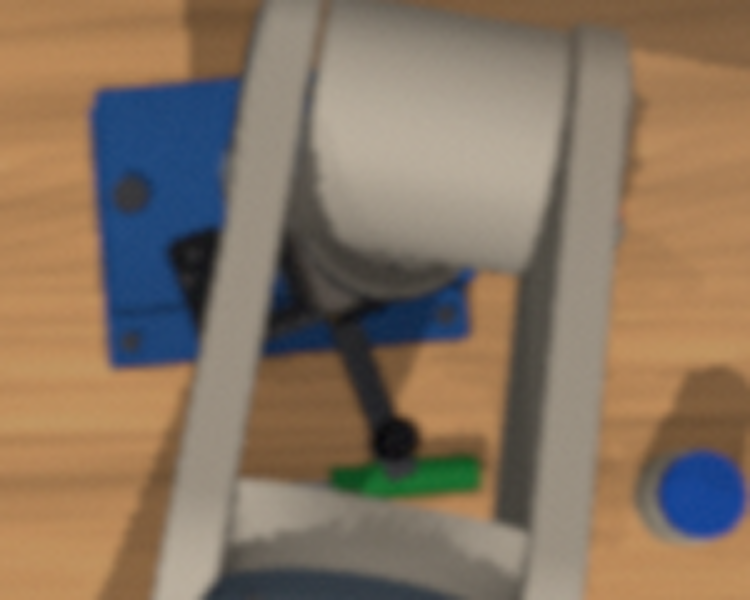

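```bash
python3 - <<'E'
from h import *
w=np.load("scene6.npz")
f=lambda p:((proj(w,p)-[180,130]+.5)*5-.5).round()
tcp=np.array([550.95,-114.6,198.4])
for dz in (0,10,20,30,40): print(dz,f(tcp+[0,0,dz]))
print("inner +-10", f(tcp+[9.4,3.3,0]),f(tcp-[9.4,3.3,0]))
print("y+-15", f(tcp+[5,-14,0]),f(tcp-[5,-14,0]))
print("fin", f([542,-112,215]),f([542,-112,187]), "grip",f([464,-131,236]))
E
```

```text
0 [295. 336.]
10 [295. 326.]
20 [295. 316.]
30 [295. 306.]
40 [294. 295.]
inner +-10 [308. 340.] [282. 332.]
y+-15 [287. 350.] [304. 322.]
fin [288. 311.] [289. 339.] grip [188. 251.]
```

```bash
python3 - <<'E'
from h import *
w=np.load("wrist5.npz")
f=lambda p:((proj(w,p,True)-[160,100]+.5)*3-.5).round()
tcp=np.array([550.95,-114.6,198.4])
for dz in (0,10,20,30,40): print(dz,f(tcp+[9.4,3.3,dz]),f(tcp+[9.4+5,3.3-14.2,dz]))
E
python3 -c "
import cv2
a=cv2.imread('pics/wrist0.png');cv2.imwrite('pics/w0.png',cv2.resize(a[:,:],None,fx=1.5,fy=1.5))"
```

```text
0 [286. 306.] [349. 306.]
10 [286. 319.] [352. 319.]
20 [286. 334.] [355. 334.]
30 [286. 350.] [358. 350.]
40 [286. 368.] [361. 368.]
```

View pics/w0.png

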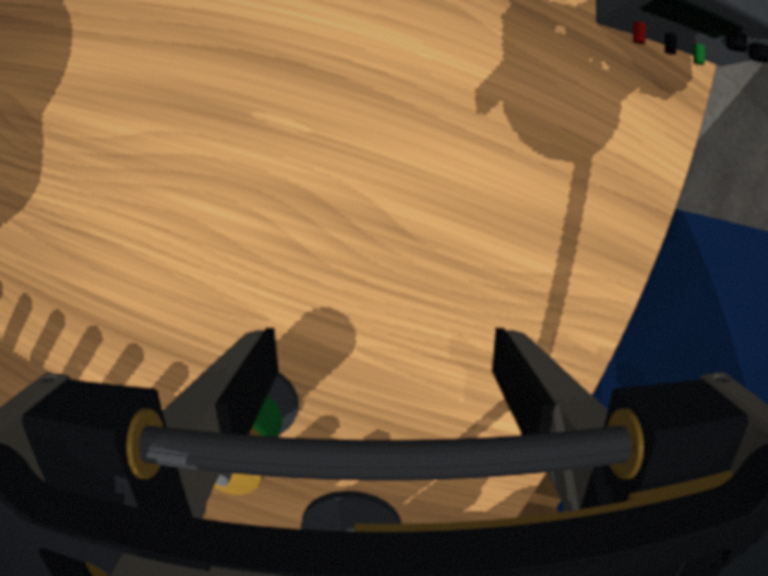

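Emit:
servo_tool --moves '[{"linear": [-0.003,0.01,0],"delta_rot": [0,0,0],"fingers": 0.0},{"linear": [-0.007,0.02,0],"delta_rot": [0,0,0],"fingers": 0.0},{"linear": [-0.007,0.024,0.003],"delta_rot": [0,0,0],"fingers": 0.0},{"linear": [-0.007,0.024,0.009],"delta_rot": [0,0,0],"fingers": 0.0},{"linear": [-0.007,0.024,0.015],"delta_rot": [0,0,0],"fingers": 0.0},{"linear": [-0.007,0.024,0.02],"delta_rot": [0,0,0],"fingers": 0.0},{"linear": [-0.007,0.024,0.02],"delta_rot": [0,0,0],"fingers": 0.0}]'

```text
clock: 5.6
ee_pos: [551.3, -139.4, 176.7]
tcp_rot: [-0.001, 0.986, 0.166, -0.001]
contact_force: [1.0, -0.2, 0.5]
grip_width: 0.5
```

```bash
python3 look.py 7 wrist scene; python3 -c "
import cv2
a=cv2.imread('pics/wrist7.png');cv2.imwrite('pics/w7.png',cv2.resize(a[100:300,160:360],None,fx=3,fy=3,interpolation=cv2.INTER_CUBIC))
a=cv2.imread('pics/scene7.png');cv2.imwrite('pics/s7.png',cv2.resize(a[160:240,200:280],None,fx=7,fy=7,interpolation=cv2.INTER_CUBIC))"
```

```text
{'clock': 5.6, 'ee_pos': [551.263, -139.426, 176.697], 'tcp_rot': [-0.001, 0.986, 0.166, -0.001], 'contact_force': [0.988, -0.16, 0.531], 'grip_width': 0.455, 'joint_pos': [-0.25, 0.271, 1.758, 0.0, 1.115, 0.987]}
```

View pics/w7.png

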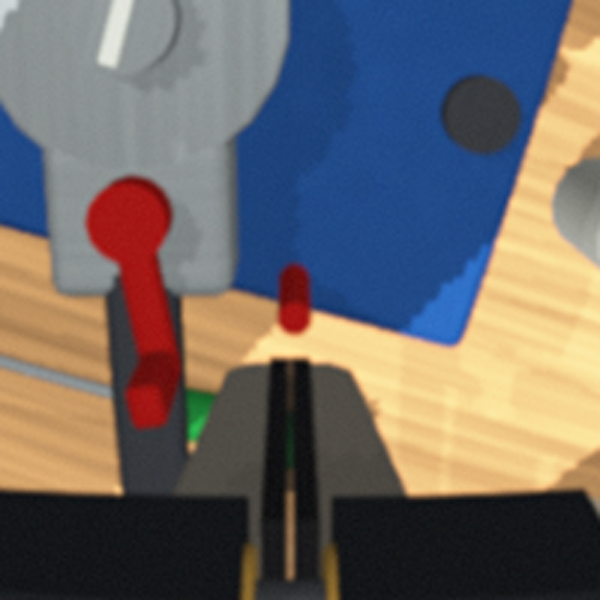

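View pics/s7.png

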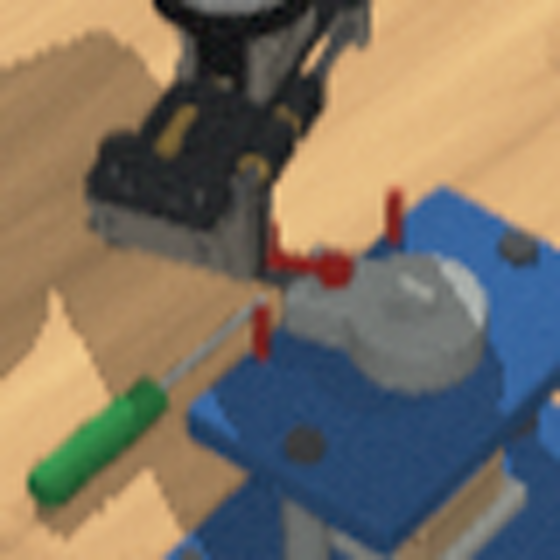

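```bash
python3 - <<'E'
from h import *
w=np.load("scene7.npz")
f=lambda p:((proj(w,p)-[200,160]+.5)*7-.5).round()
tcp=np.array([551.3,-139.4,176.7])
for dz in (0,10,20,30,40): print(dz,f(tcp+[0,0,dz]),f(tcp+[9.4+4,3.3-11,dz]))
print("pin",f([561.5,-138,188]), "fin",f([542,-112,215]))
E
```

```text
0 [241. 318.] [250. 339.]
10 [240. 304.] [249. 325.]
20 [240. 290.] [249. 311.]
30 [239. 276.] [248. 297.]
40 [239. 262.] [248. 283.]
pin [257. 311.] fin [264. 226.]
```

```bash
python3 -c "
import cv2,numpy as np
a=cv2.imread('pics/scene7.png');a=cv2.resize(a[110:220,190:290],None,fx=6,fy=6,interpolation=cv2.INTER_CUBIC)
b=cv2.imread('pics/scene0.png');b=cv2.resize(b[140:250,0:100],None,fx=6,fy=6,interpolation=cv2.INTER_CUBIC)
cv2.imwrite('pics/g.png',cv2.resize(np.hstack([a,b]),(800,440)))"
python3 - <<'E'
from h import *
w=np.load("scene0.npz")
tcp=np.array([204.6,-590,179.6])
for dz in (0,30):
  for y in (-46,46):
    p=tcp+y*np.array([.33,-.944,0])+[0,0,dz]; q=(proj(w,p)-[0,140]+.5)*4+[400,0]; print(dz,y,q.round())
w=np.load("scene7.npz"); print(((proj(w,[551.3,-139.4,176.7])-[190,110])*4).round(),((proj(w,[551.3,-139.4,206.7])-[190,110])*4).round())
E
```

```text
0 -46 [690. 308.]
0 46 [612. 387.]
30 -46 [679. 284.]
30 46 [598. 363.]
[176. 380.] [175. 356.]
```

View pics/g.png

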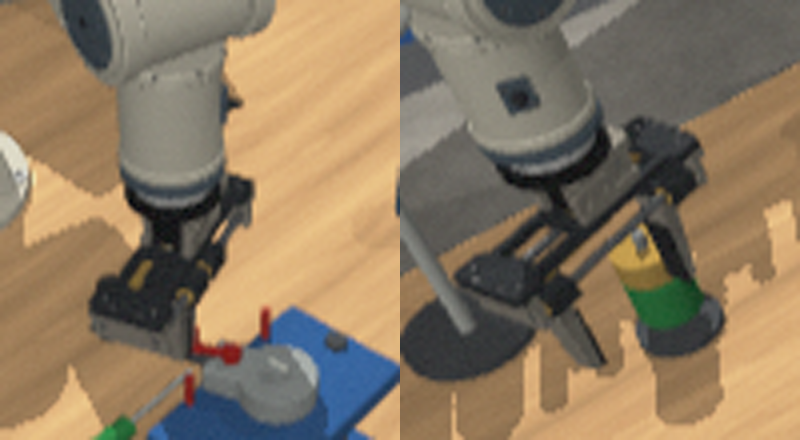

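Emit:
servo_tool --moves '[{"linear": [0,-0.003,0.004],"delta_rot": [0,0,0],"fingers": 0.0},{"linear": [0,-0.007,0.008],"delta_rot": [0,0,0],"fingers": 0.0},{"linear": [0,-0.009,0.008],"delta_rot": [0,0,0],"fingers": 0.0},{"linear": [0,-0.01,0.008],"delta_rot": [0,0,0],"fingers": 0.0}]'

```text
clock: 6.03
ee_pos: [548.6, -129.7, 170.1]
tcp_rot: [-0.0, 0.986, 0.166, -0.0]
contact_force: [0.3, 0.3, 0.6]
grip_width: 0.5
```

Emit:
servo_tool --moves '[{"linear": [0,-0.001,0],"delta_rot": [0,0,0],"fingers": 0.0},{"linear": [0,-0.002,0],"delta_rot": [0,0,0],"fingers": 0.0}]'

```text
clock: 6.2
ee_pos: [548.5, -128.3, 170.6]
tcp_rot: [0.0, 0.986, 0.166, 0.0]
contact_force: [-0.5, -0.3, -0.1]
grip_width: 0.2
```

Emit:
servo_tool --moves '[{"linear": [0,-0.001,0],"delta_rot": [0,0,0],"fingers": 0.0},{"linear": [0,-0.002,0],"delta_rot": [0,0,0],"fingers": 0.0}]'

```text
clock: 6.37
ee_pos: [547.8, -126.8, 170.6]
tcp_rot: [0.0, 0.986, 0.166, 0.0]
contact_force: [-0.4, -2.3, 0.1]
grip_width: 0.7
```

Emit:
servo_tool --moves '[{"linear": [0,-0.001,0],"delta_rot": [0,0,0],"fingers": 0.0},{"linear": [0,-0.002,0],"delta_rot": [0,0,0],"fingers": 0.0}]'

```text
clock: 6.53
ee_pos: [546.9, -124.8, 170.5]
tcp_rot: [0.0, 0.986, 0.166, -0.0]
contact_force: [-0.9, -1.0, -0.4]
grip_width: 0.4
```

```bash
python3 look.py 8 wrist; python3 -c "
import cv2
a=cv2.imread('pics/wrist8.png');cv2.imwrite('pics/w8.png',cv2.resize(a[100:300,160:360],None,fx=3,fy=3,interpolation=cv2.INTER_CUBIC))"
```

```text
{'clock': 6.533, 'ee_pos': [546.947, -124.77, 170.46], 'tcp_rot': [0.0, 0.986, 0.166, -0.0], 'contact_force': [-0.89, -1.017, -0.43], 'grip_width': 0.408, 'joint_pos': [-0.227, 0.264, 1.782, -0.0, 1.095, 1.01]}
```

View pics/w8.png

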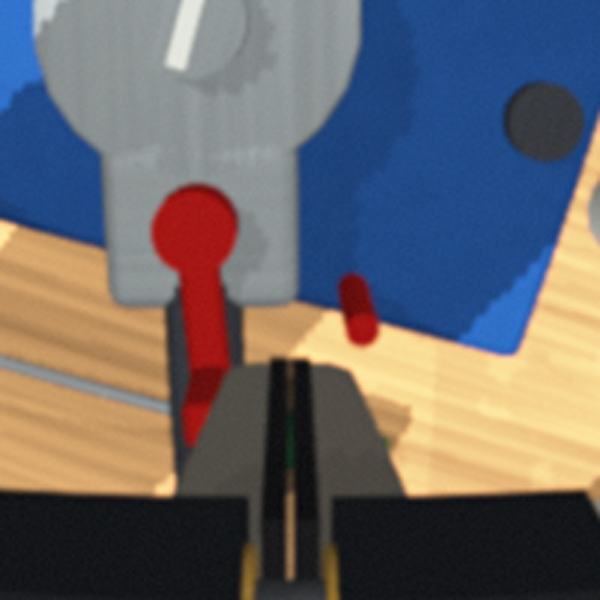

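Emit:
servo_tool --moves '[{"linear": [0,-0.001,0],"delta_rot": [0,0,0],"fingers": 0.0},{"linear": [0,-0.002,0],"delta_rot": [0,0,0],"fingers": 0.0}]'

```text
clock: 6.75
ee_pos: [546.3, -122.7, 170.4]
tcp_rot: [-0.0, 0.986, 0.166, -0.0]
contact_force: [0.2, -0.0, 0.4]
grip_width: 0.2
```

Emit:
servo_tool --moves '[{"linear": [0,-0.001,0],"delta_rot": [0,0,0],"fingers": 0.0},{"linear": [0,-0.002,0],"delta_rot": [0,0,0],"fingers": 0.0}]'

```text
clock: 6.92
ee_pos: [545.7, -120.7, 170.3]
tcp_rot: [-0.0, 0.986, 0.166, 0.0]
contact_force: [-1.0, 0.5, -0.1]
grip_width: 0.6
```

Emit:
servo_tool --moves '[{"linear": [0,-0.001,0],"delta_rot": [0,0,0],"fingers": 0.0},{"linear": [0,-0.002,0],"delta_rot": [0,0,0],"fingers": 0.0}]'

```text
clock: 7.08
ee_pos: [545.1, -118.8, 170.4]
tcp_rot: [-0.0, 0.986, 0.166, 0.0]
contact_force: [-0.0, 0.7, -0.4]
grip_width: 0.4
```

Emit:
servo_tool --moves '[{"linear": [0,-0.001,0],"delta_rot": [0,0,0],"fingers": 0.0},{"linear": [0,-0.002,0],"delta_rot": [0,0,0],"fingers": 0.0}]'

```text
clock: 7.25
ee_pos: [544.4, -116.9, 170.4]
tcp_rot: [-0.0, 0.986, 0.166, -0.0]
contact_force: [0.7, -0.0, -0.0]
grip_width: 0.3
```

```bash
python3 look.py 9 wrist; python3 -c "
import cv2
a=cv2.imread('pics/wrist9.png');cv2.imwrite('pics/w9.png',cv2.resize(a[100:300,160:360],None,fx=3,fy=3,interpolation=cv2.INTER_CUBIC))"
```

```text
{'clock': 7.25, 'ee_pos': [544.367, -116.917, 170.367], 'tcp_rot': [-0.0, 0.986, 0.166, -0.0], 'contact_force': [0.738, -0.021, -0.04], 'grip_width': 0.255, 'joint_pos': [-0.214, 0.258, 1.791, 0.0, 1.093, 1.023]}
```

View pics/w9.png

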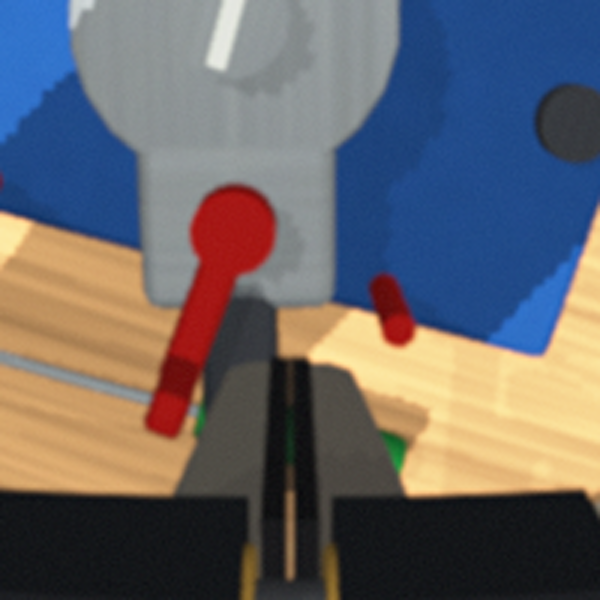

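Emit:
servo_tool --moves '[{"linear": [0,0.004,-0.02],"delta_rot": [0,0,0],"fingers": 0.0},{"linear": [0,0.004,-0.05],"delta_rot": [0,0,0],"fingers": 0.0},{"linear": [-0.015,0,-0.075],"delta_rot": [0,0,0.07],"fingers": 1.0},{"linear": [-0.045,-0.008,-0.075],"delta_rot": [0,0,0.14],"fingers": 1.0},{"linear": [-0.07,-0.012,-0.075],"delta_rot": [0,0,0.21],"fingers": 1.0},{"linear": [-0.081,-0.013,-0.075],"delta_rot": [0,0,0.28],"fingers": 1.0},{"linear": [-0.081,-0.013,-0.075],"delta_rot": [0,0,0.28],"fingers": 1.0},{"linear": [-0.081,-0.013,-0.075],"delta_rot": [0,0,0.28],"fingers": 1.0}]'

```text
clock: 7.97
ee_pos: [463.8, -131.5, 245.8]
tcp_rot: [0.0, 1.0, 0.027, 0.001]
contact_force: [-0.2, 0.4, -0.1]
grip_width: 38.2
```

```bash
python3 look.py 10 wrist scene top; python3 -c "
import cv2
a=cv2.imread('pics/wrist10.png');cv2.imwrite('pics/w10.png',cv2.resize(a,None,fx=1.5,fy=1.5,interpolation=cv2.INTER_CUBIC))
a=cv2.imread('pics/scene10.png');cv2.imwrite('pics/s10.png',cv2.resize(a[110:230,160:310],None,fx=5,fy=5,interpolation=cv2.INTER_CUBIC))"
```

```text
{'clock': 7.967, 'ee_pos': [463.809, -131.49, 245.797], 'tcp_rot': [0.0, 1.0, 0.027, 0.001], 'contact_force': [-0.223, 0.398, -0.106], 'grip_width': 38.189, 'joint_pos': [-0.279, 0.063, 1.851, 0.0, 1.226, 1.236]}
```

View pics/w10.png

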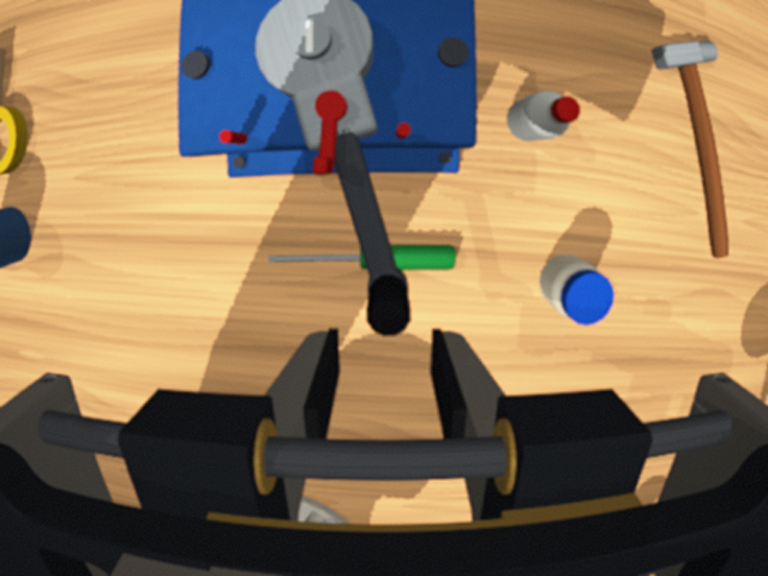

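View pics/s10.png

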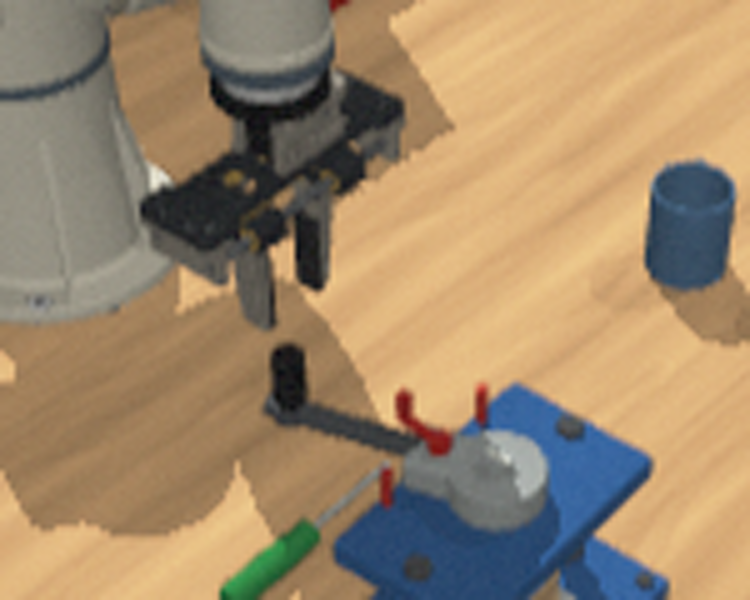

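```bash
python3 - <<'E'
from h import *
w=np.load("wrist10.npz"); W=lambda c:(np.array(c)+.5)/1.5-.5
for c,z in [((388,316),236),((388,285),190),((331,105),195),((322,162),215)]: print(atz(w,W(c),z,True).round(1))
f=lambda p:((proj(w,p,True)+.5)*1.5-.5).round()
print(f([464,-131,236]),f([464,-131,186]))
for dz in (20,30,35): print(f(np.array([463.8,-131.5,245.8+dz])+[-.0,0,0]), f(np.array([473.8,-131.5,245.8+dz])))
E
```

```text
[ 463.8 -133.9  236. ]
[ 467.5 -134.   190. ]
[572.4 -95.7 195. ]
[539.3 -95.  215. ]
[382. 315.] [383. 288.]
[383. 338.] [384. 317.]
[383. 347.] [384. 325.]
[383. 352.] [384. 329.]
```

Emit:
servo_tool --moves '[{"linear": [0,0.001,0],"delta_rot": [0,0,0],"fingers": 1.0},{"linear": [0,0.001,0.02],"delta_rot": [0,0,0],"fingers": 1.0},{"linear": [0,0.001,0.045],"delta_rot": [0,0,0],"fingers": 0.9},{"linear": [0,0.001,0.068],"delta_rot": [0,0,0],"fingers": 0.7},{"linear": [0,0.001,0.079],"delta_rot": [0,0,0],"fingers": 0.6},{"linear": [0,0.001,0.082],"delta_rot": [0,0,0],"fingers": 0.5},{"linear": [0,0.001,0.082],"delta_rot": [0,0,0],"fingers": 0.5}]'

```text
clock: 8.7
ee_pos: [463.6, -132.2, 162.9]
tcp_rot: [-0.0, 1.0, 0.027, -0.001]
contact_force: [-0.3, 0.9, 0.4]
grip_width: 47.8
```

Emit:
servo_tool --moves '[{"linear": [0,0,0],"delta_rot": [0,0,0],"fingers": 0.35},{"linear": [0,0,0],"delta_rot": [0,0,0],"fingers": 0.28},{"linear": [0,0,0],"delta_rot": [0,0,0],"fingers": 0.22},{"linear": [0,0,0],"delta_rot": [0,0,0],"fingers": 0.15},{"linear": [0,0,0],"delta_rot": [0,0,0],"fingers": 0.1},{"linear": [0,0,0],"delta_rot": [0,0,0],"fingers": 0.1}]'

```text
clock: 9.2
ee_pos: [464.4, -132.6, 164.3]
tcp_rot: [0.0, 1.0, 0.027, 0.001]
contact_force: [-1.3, -0.6, 6.6]
grip_width: 23.5
```

```bash
python3 look.py 11 wrist scene; python3 -c "
import cv2
a=cv2.imread('pics/wrist11.png');cv2.imwrite('pics/w11.png',cv2.resize(a[100:320,140:380],None,fx=2.5,fy=2.5,interpolation=cv2.INTER_CUBIC))
a=cv2.imread('pics/scene11.png');cv2.imwrite('pics/s11.png',cv2.resize(a[110:230,160:310],None,fx=5,fy=5,interpolation=cv2.INTER_CUBIC))"
```

```text
{'clock': 9.2, 'ee_pos': [464.376, -132.636, 164.309], 'tcp_rot': [0.0, 1.0, 0.027, 0.001], 'contact_force': [-1.279, -0.605, 6.628], 'grip_width': 23.499, 'joint_pos': [-0.281, 0.148, 1.947, -0.0, 1.045, 1.236]}
```

View pics/w11.png

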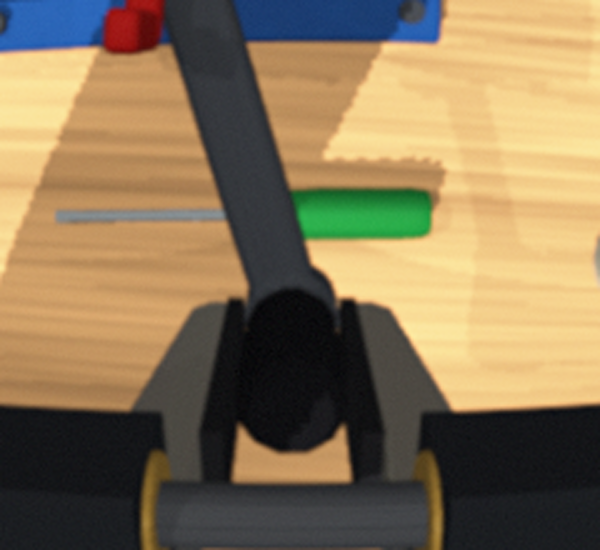

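View pics/s11.png

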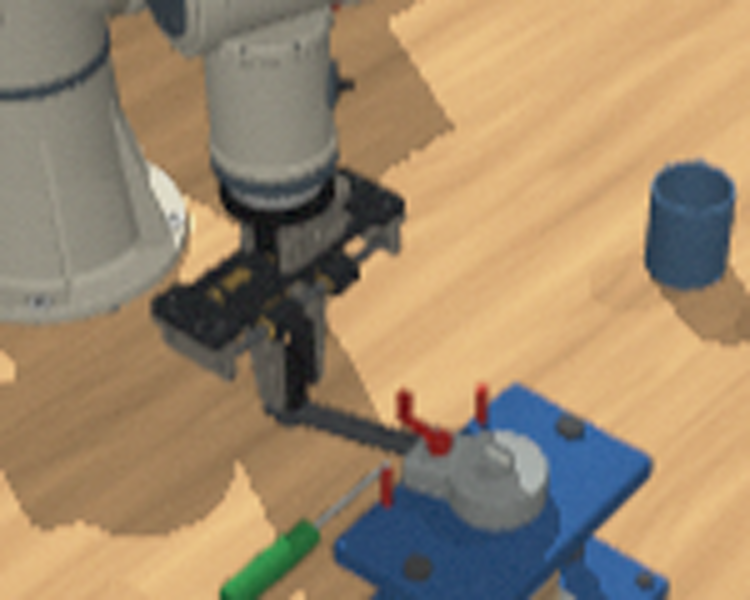

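Emit:
servo_tool --moves '[{"linear": [0,0,-0.002],"delta_rot": [0,0,0],"fingers": 0.1},{"linear": [0,0,-0.002],"delta_rot": [0,0,0],"fingers": 0.1}]'

```text
clock: 9.47
ee_pos: [463.9, -131.8, 164.5]
tcp_rot: [-0.0, 1.0, 0.027, 0.0]
contact_force: [4.4, 1.3, -11.7]
grip_width: 23.5
```

```bash
cat > arc.py <<'E'
import sys, numpy as np, json
# usage: arc.py s0 s1 n [Ax Ay R yaw]
s0,s1,n=float(sys.argv[1]),float(sys.argv[2]),int(sys.argv[3])
A=np.array([614.5,-80.]);R=160.;yaw=np.radians(2.9);tx=np.radians(3.1)
try: A,R,yaw=json.load(open("fit.json")); A=np.array(A)
except Exception: pass
P=lambda s:A+R*np.array([np.cos(np.pi+yaw-s),np.sin(np.pi+yaw-s)])
X=np.array([np.cos(tx),np.sin(tx)]);Y=np.array([np.sin(tx),-np.cos(tx)])
print("start",P(s0).round(1),"end",P(s1).round(1))
for i in range(1,n+1):
    d=P(s0+(s1-s0)*i/n)-P(s0); print("[%.4f, %.4f]"%(d@X/1000,d@Y/1000),end=" ")
print()
E
cat > st.py <<'E'
from station import telemetry
import numpy as np, json
st=telemetry.state();p=st["ee_pos"][:2];F=st["contact_force"]
A=np.array([614.5,-80.]);R=160.;yaw=np.radians(2.9)
try: A,R,yaw=json.load(open("fit.json")); A=np.array(A)
except Exception: pass
d=p-A;th=np.arctan2(d[1],d[0])%(2*np.pi);u=d/np.hypot(*d);t=np.array([u[1],-u[0]])
print("clk %.2f pos %s z %.1f s=%.3f r=%.1f  pull(cw resist)=%.1f Frad=%.1f Fz=%.1f q6=%.2f grip %.1f"%(st["clock"],p.round(1),st["ee_pos"][2],np.pi+yaw-th,np.hypot(*d),-F[:2]@t,F[:2]@u,F[2],st["joint_pos"][5],st["grip_width"]))
E
python3 st.py; python3 arc.py -.283 .1 8; python3 arc.py .1 .52 8
```

```text
clk 9.47 pos [ 463.9 -131.8] z 164.5 s=-0.281 r=159.3  pull(cw resist)=0.2 Frad=-4.5 Fz=-11.7 q6=1.24 grip 23.5
start [ 463.3 -132.4] end [454.7 -72.1]
[-0.0019, -0.0074] [-0.0035, -0.0149] [-0.0047, -0.0225] [-0.0056, -0.0301] [-0.0061, -0.0377] [-0.0062, -0.0454] [-0.0060, -0.0530] [-0.0054, -0.0607] 
start [454.7 -72.1] end [471.8  -7.6]
[0.0011, -0.0083] [0.0026, -0.0166] [0.0046, -0.0248] [0.0069, -0.0328] [0.0097, -0.0407] [0.0130, -0.0485] [0.0166, -0.0561] [0.0206, -0.0635]
```

Emit:
servo_tool --moves '[{"linear": [-0.0017,-0.0074,0.001],"delta_rot": [0,0,0],"fingers": 0.1},{"linear": [-0.0031,-0.0149,0.001],"delta_rot": [0,0,0],"fingers": 0.1},{"linear": [-0.0043,-0.0225,0.001],"delta_rot": [0,0,0],"fingers": 0.1},{"linear": [-0.0052,-0.0301,0.001],"delta_rot": [0,0,0],"fingers": 0.1},{"linear": [-0.0057,-0.0377,0.001],"delta_rot": [0,0,0],"fingers": 0.1},{"linear": [-0.0058,-0.0454,0.001],"delta_rot": [0,0,0],"fingers": 0.1},{"linear": [-0.0056,-0.053,0.001],"delta_rot": [0,0,0],"fingers": 0.1},{"linear": [-0.005,-0.0607,0.001],"delta_rot": [0,0,0],"fingers": 0.1}]'

```text
clock: 10.13
ee_pos: [455.4, -72.3, 164.4]
tcp_rot: [0.001, 1.0, 0.027, 0.0]
contact_force: [2.1, -7.8, -5.3]
grip_width: 23.5
```

```bash
python3 st.py
```

```text
clk 10.13 pos [455.4 -72.3] z 164.4 s=0.099 r=159.3  pull(cw resist)=7.7 Frad=-2.5 Fz=-5.3 q6=1.36 grip 23.5
```

Emit:
servo_tool --moves '[{"linear": [0.0013,-0.0083,0.0005],"delta_rot": [0,0,0],"fingers": 0.1},{"linear": [0.0028,-0.0166,0.0005],"delta_rot": [0,0,0],"fingers": 0.1},{"linear": [0.0048,-0.0248,0.0005],"delta_rot": [0,0,0],"fingers": 0.1},{"linear": [0.0071,-0.0328,0.0005],"delta_rot": [0,0,0],"fingers": 0.1},{"linear": [0.0099,-0.0407,0.0005],"delta_rot": [0,0,0],"fingers": 0.1},{"linear": [0.0132,-0.0485,0.0005],"delta_rot": [0,0,0],"fingers": 0.1},{"linear": [0.0168,-0.0561,0.0005],"delta_rot": [0,0,0],"fingers": 0.1},{"linear": [0.0208,-0.0635,0.0005],"delta_rot": [0,0,0],"fingers": 0.1}]'

```text
clock: 10.8
ee_pos: [472.3, -7.8, 164.3]
tcp_rot: [0.001, 1.0, 0.027, -0.0]
contact_force: [-0.8, -8.2, 2.6]
grip_width: 23.4
```

```bash
python3 st.py;  python3 arc.py .51 -.05 8;python3 arc.py -.05 -.55 8; python3 look.py 12 scene;python3 -c "
import cv2
a=cv2.imread('pics/scene12.png');cv2.imwrite('pics/s12.png',cv2.resize(a[110:230,160:310],None,fx=5,fy=5,interpolation=cv2.INTER_CUBIC))"
```

```text
clk 10.80 pos [472.3  -7.8] z 164.3 s=0.520 r=159.4  pull(cw resist)=7.7 Frad=-3.0 Fz=2.6 q6=1.50 grip 23.4
start [471.1  -9.1] end [455.3 -96.1]
[-0.0052, 0.0099] [-0.0096, 0.0202] [-0.0133, 0.0308] [-0.0163, 0.0416] [-0.0185, 0.0526] [-0.0199, 0.0637] [-0.0206, 0.0748] [-0.0205, 0.0860] 
start [455.3 -96.1] end [ 482.5 -170.4]
[0.0008, 0.0100] [0.0022, 0.0199] [0.0042, 0.0297] [0.0068, 0.0393] [0.0100, 0.0488] [0.0138, 0.0580] [0.0182, 0.0670] [0.0231, 0.0757] 
{'clock': 10.8, 'ee_pos': [472.346, -7.826, 164.342], 'tcp_rot': [0.001, 1.0, 0.027, -0.0], 'contact_force': [-0.789, -8.214, 2.609], 'grip_width': 23.411, 'joint_pos': [-0.018, 0.132, 1.966, -0.003, 1.044, 1.5]}
```

View pics/s12.png

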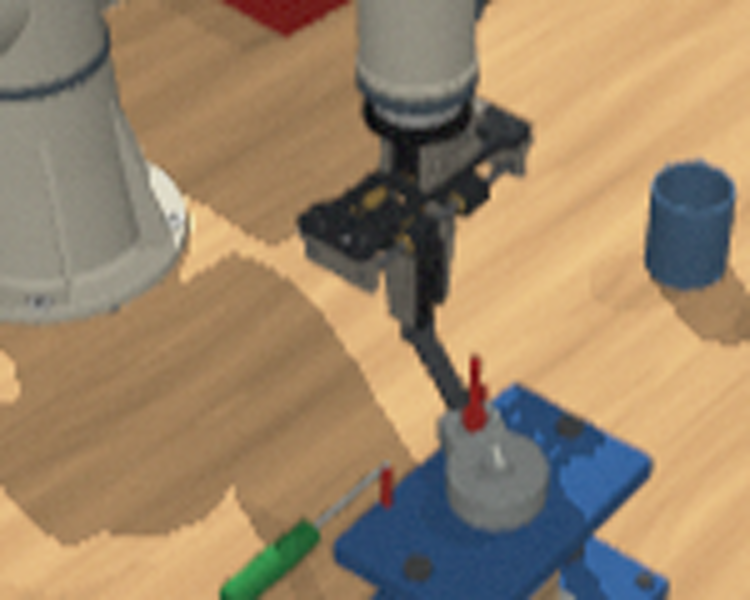

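Emit:
servo_tool --moves '[{"linear": [-0.0052,0.0099,0],"delta_rot": [0,0,0],"fingers": 0.1},{"linear": [-0.0096,0.0202,0],"delta_rot": [0,0,0],"fingers": 0.1},{"linear": [-0.0133,0.0308,0],"delta_rot": [0,0,0],"fingers": 0.1},{"linear": [-0.0163,0.0416,0],"delta_rot": [0,0,0],"fingers": 0.1},{"linear": [-0.0185,0.0526,0],"delta_rot": [0,0,0],"fingers": 0.1},{"linear": [-0.0199,0.0637,0],"delta_rot": [0,0,0],"fingers": 0.1},{"linear": [-0.0206,0.0748,0],"delta_rot": [0,0,0],"fingers": 0.1},{"linear": [-0.0205,0.086,0],"delta_rot": [0,0,0],"fingers": 0.1}]'

```text
clock: 11.52
ee_pos: [456.1, -95.5, 164.4]
tcp_rot: [-0.0, 1.0, 0.027, 0.0]
contact_force: [1.7, 2.0, 6.0]
grip_width: 23.3
```

```bash
python3 st.py
```

```text
clk 11.52 pos [456.1 -95.5] z 164.4 s=-0.047 r=159.1  pull(cw resist)=-1.8 Frad=-1.9 Fz=6.0 q6=1.31 grip 23.3
```

Emit:
servo_tool --moves '[{"linear": [0.001,0.01,-0.0006],"delta_rot": [0,0,0],"fingers": 0.1},{"linear": [0.0024,0.0199,-0.0006],"delta_rot": [0,0,0],"fingers": 0.1},{"linear": [0.0044,0.0297,-0.0006],"delta_rot": [0,0,0],"fingers": 0.1},{"linear": [0.007,0.0393,-0.0006],"delta_rot": [0,0,0],"fingers": 0.1},{"linear": [0.0102,0.0488,-0.0006],"delta_rot": [0,0,0],"fingers": 0.1},{"linear": [0.014,0.058,-0.0006],"delta_rot": [0,0,0],"fingers": 0.1},{"linear": [0.0184,0.067,-0.0006],"delta_rot": [0,0,0],"fingers": 0.1},{"linear": [0.0233,0.0757,-0.0006],"delta_rot": [0,0,0],"fingers": 0.1}]'

```text
clock: 12.18
ee_pos: [483.3, -170.2, 164.3]
tcp_rot: [0.0, 1.0, 0.027, -0.001]
contact_force: [-6.0, 0.2, 5.3]
grip_width: 23.3
```

```bash
python3 st.py; python3 arc.py -.55 -.2 7; python3 arc.py -.2 .16 8;python3 arc.py .16 .52 8
```

```text
clk 12.18 pos [ 483.3 -170.2] z 164.3 s=-0.552 r=159.2  pull(cw resist)=-3.6 Frad=4.8 Fz=5.3 q6=1.18 grip 23.3
start [ 482.5 -170.4] end [ 459.5 -119.7]
[-0.0040, -0.0069] [-0.0076, -0.0141] [-0.0109, -0.0214] [-0.0138, -0.0288] [-0.0163, -0.0364] [-0.0185, -0.0441] [-0.0202, -0.0519] 
start [ 459.5 -119.7] end [455.5 -62.5]
[-0.0012, -0.0071] [-0.0022, -0.0142] [-0.0028, -0.0214] [-0.0031, -0.0286] [-0.0030, -0.0358] [-0.0026, -0.0430] [-0.0020, -0.0502] [-0.0009, -0.0573] 
start [455.5 -62.5] end [471.8  -7.6]
[0.0013, -0.0071] [0.0030, -0.0141] [0.0049, -0.0210] [0.0072, -0.0278] [0.0098, -0.0346] [0.0127, -0.0412] [0.0158, -0.0476] [0.0193, -0.0539]
```

Emit:
servo_tool --moves '[{"linear": [-0.0043,-0.0069,-0.0003],"delta_rot": [0,0,0],"fingers": 0.1},{"linear": [-0.0079,-0.0141,-0.0003],"delta_rot": [0,0,0],"fingers": 0.1},{"linear": [-0.0112,-0.0214,-0.0003],"delta_rot": [0,0,0],"fingers": 0.1},{"linear": [-0.0141,-0.0288,-0.0003],"delta_rot": [0,0,0],"fingers": 0.1},{"linear": [-0.0166,-0.0364,-0.0003],"delta_rot": [0,0,0],"fingers": 0.1},{"linear": [-0.0188,-0.0441,-0.0003],"delta_rot": [0,0,0],"fingers": 0.1},{"linear": [-0.0205,-0.0519,-0.0003],"delta_rot": [0,0,0],"fingers": 0.1}]'

```text
clock: 12.77
ee_pos: [460.5, -120.0, 164.4]
tcp_rot: [0.002, 1.0, 0.027, -0.001]
contact_force: [-2.9, -8.5, -1.3]
grip_width: 23.2
```

```bash
python3 st.py
```

```text
clk 12.77 pos [ 460.5 -120. ] z 164.4 s=-0.204 r=159.2  pull(cw resist)=7.5 Frad=4.9 Fz=-1.3 q6=1.26 grip 23.2
```

Emit:
servo_tool --moves '[{"linear": [-0.0012,-0.0071,0],"delta_rot": [0,0,0],"fingers": 0.1},{"linear": [-0.0022,-0.0142,0],"delta_rot": [0,0,0],"fingers": 0.1},{"linear": [-0.0028,-0.0214,0],"delta_rot": [0,0,0],"fingers": 0.1},{"linear": [-0.0031,-0.0286,0],"delta_rot": [0,0,0],"fingers": 0.1},{"linear": [-0.003,-0.0358,0],"delta_rot": [0,0,0],"fingers": 0.1},{"linear": [-0.0026,-0.043,0],"delta_rot": [0,0,0],"fingers": 0.1},{"linear": [-0.002,-0.0502,0],"delta_rot": [0,0,0],"fingers": 0.1},{"linear": [-0.0009,-0.0573,0],"delta_rot": [0,0,0],"fingers": 0.1}]'

```text
clock: 13.43
ee_pos: [456.2, -62.4, 164.4]
tcp_rot: [0.001, 1.0, 0.027, -0.001]
contact_force: [-5.0, -6.9, 0.7]
grip_width: 23.6
```

```bash
python3 st.py
```

```text
clk 13.43 pos [456.2 -62.4] z 164.4 s=0.161 r=159.2  pull(cw resist)=7.4 Frad=4.2 Fz=0.7 q6=1.38 grip 23.6
```

Emit:
servo_tool --moves '[{"linear": [0.0013,-0.0071,0],"delta_rot": [0,0,0],"fingers": 0.1},{"linear": [0.003,-0.0141,0],"delta_rot": [0,0,0],"fingers": 0.1},{"linear": [0.0049,-0.021,0],"delta_rot": [0,0,0],"fingers": 0.1},{"linear": [0.0072,-0.0278,0],"delta_rot": [0,0,0],"fingers": 0.1},{"linear": [0.0098,-0.0346,0],"delta_rot": [0,0,0],"fingers": 0.1},{"linear": [0.0127,-0.0412,0],"delta_rot": [0,0,0],"fingers": 0.1},{"linear": [0.0158,-0.0476,0],"delta_rot": [0,0,0],"fingers": 0.1},{"linear": [0.0193,-0.0539,0],"delta_rot": [0,0,0],"fingers": 0.1}]'

```text
clock: 14.1
ee_pos: [472.6, -7.3, 164.3]
tcp_rot: [0.001, 1.0, 0.027, -0.001]
contact_force: [-5.5, -6.1, 2.7]
grip_width: 23.8
```

```bash
python3 st.py; python3 look.py 13 scene;python3 -c "
import cv2
a=cv2.imread('pics/scene13.png');cv2.imwrite('pics/s13.png',cv2.resize(a[160:280,200:320],None,fx=5,fy=5,interpolation=cv2.INTER_CUBIC))"
```

```text
clk 14.10 pos [472.6  -7.3] z 164.3 s=0.524 r=159.4  pull(cw resist)=7.9 Frad=2.1 Fz=2.7 q6=1.50 grip 23.8
{'clock': 14.1, 'ee_pos': [472.633, -7.332, 164.342], 'tcp_rot': [0.001, 1.0, 0.027, -0.001], 'contact_force': [-5.491, -6.104, 2.721], 'grip_width': 23.826, 'joint_pos': [-0.017, 0.134, 1.964, -0.003, 1.046, 1.501]}
```

View pics/s13.png

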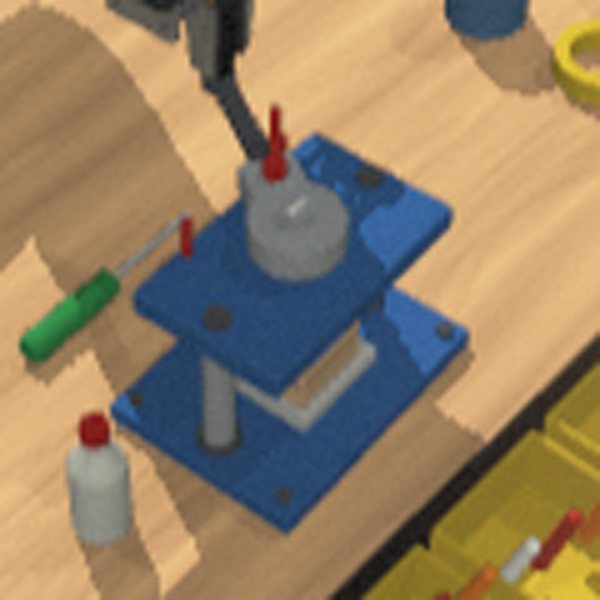

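Emit:
servo_tool --moves '[{"linear": [-0.0055,0.0099,0],"delta_rot": [0,0,0],"fingers": 0.1},{"linear": [-0.0099,0.0202,0],"delta_rot": [0,0,0],"fingers": 0.1},{"linear": [-0.0136,0.0308,0],"delta_rot": [0,0,0],"fingers": 0.1},{"linear": [-0.0166,0.0416,0],"delta_rot": [0,0,0],"fingers": 0.1},{"linear": [-0.0188,0.0526,0],"delta_rot": [0,0,0],"fingers": 0.1},{"linear": [-0.0202,0.0637,0],"delta_rot": [0,0,0],"fingers": 0.1},{"linear": [-0.0209,0.0748,0],"delta_rot": [0,0,0],"fingers": 0.1},{"linear": [-0.0208,0.086,0],"delta_rot": [0,0,0],"fingers": 0.1}]'

```text
clock: 14.82
ee_pos: [456.0, -94.5, 164.4]
tcp_rot: [-0.0, 1.0, 0.027, -0.001]
contact_force: [-5.8, 2.1, -3.1]
grip_width: 23.3
```

Emit:
servo_tool --moves '[{"linear": [0.0008,0.01,0],"delta_rot": [0,0,0],"fingers": 0.1},{"linear": [0.0022,0.0199,0],"delta_rot": [0,0,0],"fingers": 0.1},{"linear": [0.0042,0.0297,0],"delta_rot": [0,0,0],"fingers": 0.1},{"linear": [0.0068,0.0393,0],"delta_rot": [0,0,0],"fingers": 0.1},{"linear": [0.01,0.0488,0],"delta_rot": [0,0,0],"fingers": 0.1},{"linear": [0.0138,0.058,0],"delta_rot": [0,0,0],"fingers": 0.1},{"linear": [0.0182,0.067,0],"delta_rot": [0,0,0],"fingers": 0.1},{"linear": [0.0231,0.0757,0],"delta_rot": [0,0,0],"fingers": 0.1}]'

```text
clock: 15.48
ee_pos: [482.8, -169.4, 164.4]
tcp_rot: [0.001, 1.0, 0.027, -0.002]
contact_force: [-7.1, -1.0, -1.0]
grip_width: 23.5
```

```bash
python3 st.py; python3 arc.py -.545 -.2 7
```

```text
clk 15.48 pos [ 482.8 -169.4] z 164.4 s=-0.546 r=159.2  pull(cw resist)=-3.1 Frad=6.5 Fz=-1.0 q6=1.18 grip 23.5
start [ 482.1 -169.8] end [ 459.5 -119.7]
[-0.0039, -0.0069] [-0.0075, -0.0139] [-0.0107, -0.0211] [-0.0135, -0.0285] [-0.0160, -0.0359] [-0.0181, -0.0435] [-0.0198, -0.0512]
```

Emit:
servo_tool --moves '[{"linear": [-0.0043,-0.0069,0],"delta_rot": [0,0,0],"fingers": 0.1},{"linear": [-0.0079,-0.0139,0],"delta_rot": [0,0,0],"fingers": 0.1},{"linear": [-0.0111,-0.0211,0],"delta_rot": [0,0,0],"fingers": 0.1},{"linear": [-0.0139,-0.0285,0],"delta_rot": [0,0,0],"fingers": 0.1},{"linear": [-0.0164,-0.0359,0],"delta_rot": [0,0,0],"fingers": 0.1},{"linear": [-0.0185,-0.0435,0],"delta_rot": [0,0,0],"fingers": 0.1},{"linear": [-0.0202,-0.0512,0],"delta_rot": [0,0,0],"fingers": 0.1}]'

```text
clock: 16.07
ee_pos: [460.5, -120.0, 164.4]
tcp_rot: [0.002, 1.0, 0.027, -0.001]
contact_force: [-5.4, -8.8, -5.8]
grip_width: 23.3
```

```bash
python3 st.py
```

```text
clk 16.07 pos [ 460.5 -120. ] z 164.4 s=-0.203 r=159.1  pull(cw resist)=7.2 Frad=7.4 Fz=-5.8 q6=1.26 grip 23.3
```

Emit:
servo_tool --moves '[{"linear": [-0.0012,-0.0071,0],"delta_rot": [0,0,0],"fingers": 0.1},{"linear": [-0.0022,-0.0142,0],"delta_rot": [0,0,0],"fingers": 0.1},{"linear": [-0.0028,-0.0214,0],"delta_rot": [0,0,0],"fingers": 0.1},{"linear": [-0.0031,-0.0286,0],"delta_rot": [0,0,0],"fingers": 0.1}]'

```text
clock: 16.4
ee_pos: [455.8, -91.3, 164.4]
tcp_rot: [0.002, 1.0, 0.027, -0.001]
contact_force: [-6.1, -7.8, -3.9]
grip_width: 23.5
```

```bash
python3 st.py;  python3 arc.py -.02 .16 4;python3 arc.py .16 .34 4;python3 arc.py .34 .52 4
```

```text
clk 16.40 pos [455.8 -91.3] z 164.4 s=-0.020 r=159.1  pull(cw resist)=7.3 Frad=6.7 Fz=-3.9 q6=1.32 grip 23.5
start [454.9 -91.3] end [455.5 -62.5]
[0.0000, -0.0072] [0.0004, -0.0144] [0.0011, -0.0216] [0.0021, -0.0287] 
start [455.5 -62.5] end [461.2 -34.3]
[0.0013, -0.0071] [0.0030, -0.0141] [0.0049, -0.0210] [0.0072, -0.0278] 
start [461.2 -34.3] end [471.8  -7.6]
[0.0026, -0.0067] [0.0055, -0.0133] [0.0086, -0.0198] [0.0121, -0.0261]
```

Emit:
servo_tool --moves '[{"linear": [-0.0003,-0.0072,0],"delta_rot": [0,0,0],"fingers": 0.1},{"linear": [-0.0001,-0.0144,0],"delta_rot": [0,0,0],"fingers": 0.1},{"linear": [0.0006,-0.0216,0],"delta_rot": [0,0,0],"fingers": 0.1},{"linear": [0.0016,-0.0287,0],"delta_rot": [0,0,0],"fingers": 0.1}]'

```text
clock: 16.73
ee_pos: [456.3, -62.3, 164.4]
tcp_rot: [0.001, 1.0, 0.027, -0.001]
contact_force: [-3.7, -6.1, -5.4]
grip_width: 23.5
```

```bash
python3 st.py
```

```text
clk 16.73 pos [456.3 -62.3] z 164.4 s=0.162 r=159.2  pull(cw resist)=6.5 Frad=3.0 Fz=-5.4 q6=1.38 grip 23.5
```

Emit:
servo_tool --moves '[{"linear": [0.0013,-0.0071,0],"delta_rot": [0,0,0],"fingers": 0.1},{"linear": [0.003,-0.0141,0],"delta_rot": [0,0,0],"fingers": 0.1},{"linear": [0.0049,-0.021,0],"delta_rot": [0,0,0],"fingers": 0.1},{"linear": [0.0072,-0.0278,0],"delta_rot": [0,0,0],"fingers": 0.1}]'

```text
clock: 17.07
ee_pos: [462.0, -34.0, 164.4]
tcp_rot: [0.001, 1.0, 0.027, -0.001]
contact_force: [-4.3, -6.8, -5.2]
grip_width: 23.7
```

```bash
python3 st.py
```

```text
clk 17.07 pos [462. -34.] z 164.4 s=0.344 r=159.3  pull(cw resist)=7.8 Frad=2.1 Fz=-5.2 q6=1.44 grip 23.7
```

Emit:
servo_tool --moves '[{"linear": [0.0026,-0.0067,0.0003],"delta_rot": [0,0,0],"fingers": 0.1},{"linear": [0.0055,-0.0133,0.0003],"delta_rot": [0,0,0],"fingers": 0.1},{"linear": [0.0086,-0.0198,0.0003],"delta_rot": [0,0,0],"fingers": 0.1},{"linear": [0.0121,-0.0261,0.0003],"delta_rot": [0,0,0],"fingers": 0.1}]'

```text
clock: 17.4
ee_pos: [472.8, -7.2, 164.4]
tcp_rot: [0.001, 1.0, 0.027, -0.001]
contact_force: [-6.4, -5.8, -1.8]
grip_width: 23.4
```

```bash
python3 st.py
```

```text
clk 17.40 pos [472.8  -7.2] z 164.4 s=0.526 r=159.3  pull(cw resist)=8.0 Frad=3.0 Fz=-1.8 q6=1.50 grip 23.4
```

Emit:
servo_tool --moves '[{"linear": [-0.0052,0.0099,0],"delta_rot": [0,0,0],"fingers": 0.1},{"linear": [-0.0096,0.0202,0],"delta_rot": [0,0,0],"fingers": 0.1},{"linear": [-0.0133,0.0308,0],"delta_rot": [0,0,0],"fingers": 0.1},{"linear": [-0.0163,0.0416,0],"delta_rot": [0,0,0],"fingers": 0.1},{"linear": [-0.0185,0.0526,0],"delta_rot": [0,0,0],"fingers": 0.1},{"linear": [-0.0199,0.0637,0],"delta_rot": [0,0,0],"fingers": 0.1},{"linear": [-0.0206,0.0748,0],"delta_rot": [0,0,0],"fingers": 0.1},{"linear": [-0.0205,0.086,0],"delta_rot": [0,0,0],"fingers": 0.1}]'

```text
clock: 18.07
ee_pos: [456.0, -93.8, 164.4]
tcp_rot: [0.0, 1.0, 0.027, -0.001]
contact_force: [-6.4, 1.7, 1.0]
grip_width: 23.4
```

Emit:
servo_tool --moves '[{"linear": [0.001,0.01,0],"delta_rot": [0,0,0],"fingers": 0.1},{"linear": [0.0024,0.0199,0],"delta_rot": [0,0,0],"fingers": 0.1},{"linear": [0.0044,0.0297,0],"delta_rot": [0,0,0],"fingers": 0.1},{"linear": [0.007,0.0393,0],"delta_rot": [0,0,0],"fingers": 0.1},{"linear": [0.0102,0.0488,0],"delta_rot": [0,0,0],"fingers": 0.1},{"linear": [0.014,0.058,0],"delta_rot": [0,0,0],"fingers": 0.1},{"linear": [0.0184,0.067,0],"delta_rot": [0,0,0],"fingers": 0.1},{"linear": [0.0233,0.0757,0],"delta_rot": [0,0,0],"fingers": 0.1}]'

```text
clock: 18.73
ee_pos: [482.7, -169.2, 164.4]
tcp_rot: [0.001, 1.0, 0.027, -0.002]
contact_force: [-9.4, -2.7, 2.3]
grip_width: 23.7
```

```bash
python3 st.py; python3 arc.py -.545 -.37 4;python3 arc.py -.37 -.2 4
```

```text
clk 18.73 pos [ 482.7 -169.2] z 164.4 s=-0.545 r=159.1  pull(cw resist)=-3.0 Frad=9.3 Fz=2.3 q6=1.18 grip 23.7
start [ 482.1 -169.8] end [ 468.4 -145.3]
[-0.0035, -0.0061] [-0.0067, -0.0123] [-0.0096, -0.0187] [-0.0123, -0.0251] 
start [ 468.4 -145.3] end [ 459.5 -119.7]
[-0.0023, -0.0064] [-0.0043, -0.0129] [-0.0061, -0.0195] [-0.0075, -0.0261]
```

Emit:
servo_tool --moves '[{"linear": [-0.0039,-0.0059,0],"delta_rot": [0,0,0],"fingers": 0.1},{"linear": [-0.0071,-0.0121,0],"delta_rot": [0,0,0],"fingers": 0.1},{"linear": [-0.01,-0.0185,0],"delta_rot": [0,0,0],"fingers": 0.1},{"linear": [-0.0127,-0.0249,0],"delta_rot": [0,0,0],"fingers": 0.1}]'

```text
clock: 19.07
ee_pos: [469.5, -145.5, 164.5]
tcp_rot: [0.002, 1.0, 0.027, -0.001]
contact_force: [-5.1, -10.0, -3.2]
grip_width: 23.4
```

```bash
python3 st.py
```

```text
clk 19.07 pos [ 469.5 -145.5] z 164.5 s=-0.374 r=159.1  pull(cw resist)=7.0 Frad=8.7 Fz=-3.2 q6=1.22 grip 23.4
```

Emit:
servo_tool --moves '[{"linear": [-0.0023,-0.0064,0],"delta_rot": [0,0,0],"fingers": 0.1},{"linear": [-0.0043,-0.0129,0],"delta_rot": [0,0,0],"fingers": 0.1},{"linear": [-0.0061,-0.0195,0],"delta_rot": [0,0,0],"fingers": 0.1},{"linear": [-0.0075,-0.0261,0],"delta_rot": [0,0,0],"fingers": 0.1}]'

```text
clock: 19.4
ee_pos: [460.5, -119.8, 164.4]
tcp_rot: [0.002, 1.0, 0.027, -0.001]
contact_force: [-7.5, -9.6, -1.0]
grip_width: 23.6
```

```bash
python3 st.py
```

```text
clk 19.40 pos [ 460.5 -119.8] z 164.4 s=-0.202 r=159.1  pull(cw resist)=7.5 Frad=9.6 Fz=-1.0 q6=1.27 grip 23.6
```

Emit:
servo_tool --moves '[{"linear": [-0.0012,-0.0071,0],"delta_rot": [0,0,0],"fingers": 0.1},{"linear": [-0.0022,-0.0142,0],"delta_rot": [0,0,0],"fingers": 0.1},{"linear": [-0.0028,-0.0214,0],"delta_rot": [0,0,0],"fingers": 0.1}]'

```text
clock: 19.65
ee_pos: [456.5, -98.3, 164.4]
tcp_rot: [0.002, 1.0, 0.027, -0.001]
contact_force: [-7.6, -9.1, 0.1]
grip_width: 23.4
```

```bash
python3 st.py; python3 arc.py -.065 .07 3;python3 arc.py .07 .205 3;python3 arc.py .205 .34 3;python3 arc.py .34 .52 4
```

```text
clk 19.65 pos [456.5 -98.3] z 164.4 s=-0.064 r=159.1  pull(cw resist)=8.2 Frad=8.6 Fz=0.1 q6=1.31 grip 23.4
start [455.6 -98.5] end [454.5 -76.9]
[-0.0003, -0.0072] [-0.0002, -0.0144] [0.0001, -0.0216] 
start [454.5 -76.9] end [456.4 -55.4]
[0.0007, -0.0072] [0.0017, -0.0143] [0.0030, -0.0214] 
start [456.4 -55.4] end [461.2 -34.3]
[0.0016, -0.0070] [0.0036, -0.0139] [0.0059, -0.0208] 
start [461.2 -34.3] end [471.8  -7.6]
[0.0026, -0.0067] [0.0055, -0.0133] [0.0086, -0.0198] [0.0121, -0.0261]
```

Emit:
servo_tool --moves '[{"linear": [-0.0006,-0.0072,0],"delta_rot": [0,0,0],"fingers": 0.1},{"linear": [-0.0006,-0.0144,0],"delta_rot": [0,0,0],"fingers": 0.1},{"linear": [-0.0003,-0.0216,0],"delta_rot": [0,0,0],"fingers": 0.1}]'

```text
clock: 19.9
ee_pos: [455.4, -76.4, 164.4]
tcp_rot: [0.002, 1.0, 0.027, -0.001]
contact_force: [-6.1, -7.3, -1.2]
grip_width: 23.3
```

```bash
python3 st.py
```

```text
clk 19.90 pos [455.4 -76.4] z 164.4 s=0.073 r=159.1  pull(cw resist)=7.4 Frad=5.9 Fz=-1.2 q6=1.35 grip 23.3
```

Emit:
servo_tool --moves '[{"linear": [0.0005,-0.0072,0],"delta_rot": [0,0,0],"fingers": 0.1},{"linear": [0.0014,-0.0143,0],"delta_rot": [0,0,0],"fingers": 0.1},{"linear": [0.0027,-0.0214,0],"delta_rot": [0,0,0],"fingers": 0.1}]'

```text
clock: 20.15
ee_pos: [457.3, -54.7, 164.4]
tcp_rot: [0.001, 1.0, 0.027, -0.001]
contact_force: [-4.6, -7.3, -2.1]
grip_width: 23.4
```

```bash
python3 st.py
```

```text
clk 20.15 pos [457.3 -54.7] z 164.4 s=0.210 r=159.2  pull(cw resist)=7.9 Frad=3.3 Fz=-2.1 q6=1.40 grip 23.4
```

Emit:
servo_tool --moves '[{"linear": [0.0015,-0.007,0],"delta_rot": [0,0,0],"fingers": 0.1},{"linear": [0.0034,-0.0139,0],"delta_rot": [0,0,0],"fingers": 0.1}]'

```text
clock: 20.32
ee_pos: [460.2, -40.6, 164.4]
tcp_rot: [0.001, 1.0, 0.027, -0.0]
contact_force: [-4.5, -6.2, -2.7]
grip_width: 22.9
```

```bash
python3 st.py
```

```text
clk 20.32 pos [460.2 -40.6] z 164.4 s=0.300 r=159.2  pull(cw resist)=7.1 Frad=2.8 Fz=-2.7 q6=1.43 grip 22.9
```

Still free. Continue to the end of this stroke.

```bash
python3 arc.py .3 .42 3; python3 arc.py .42 .54 3
```

```text
start [459.4 -40.5] end [465.3 -22.2]
[0.0020, -0.0061] [0.0043, -0.0120] [0.0068, -0.0179] 
start [465.3 -22.2] end [473.3  -4.8]
[0.0027, -0.0058] [0.0057, -0.0114] [0.0089, -0.0170]
```

Emit:
servo_tool --moves '[{"linear": [0.002,-0.0061,0],"delta_rot": [0,0,0],"fingers": 0.1},{"linear": [0.0043,-0.012,0],"delta_rot": [0,0,0],"fingers": 0.1},{"linear": [0.0068,-0.0179,0],"delta_rot": [0,0,0],"fingers": 0.1}]'

```text
clock: 20.57
ee_pos: [466.0, -22.3, 164.4]
tcp_rot: [0.001, 1.0, 0.027, -0.001]
contact_force: [-5.7, -6.0, -2.2]
grip_width: 23.7
```

```bash
python3 st.py
```

```text
clk 20.57 pos [466.  -22.3] z 164.4 s=0.421 r=159.3  pull(cw resist)=7.6 Frad=3.2 Fz=-2.2 q6=1.47 grip 23.7
```

Emit:
servo_tool --moves '[{"linear": [0.0027,-0.0058,0],"delta_rot": [0,0,0],"fingers": 0.1},{"linear": [0.0057,-0.0114,0],"delta_rot": [0,0,0],"fingers": 0.1},{"linear": [0.0082,-0.0158,0],"delta_rot": [0,0,0],"fingers": 0.1}]'

```text
clock: 20.82
ee_pos: [473.4, -6.0, 164.4]
tcp_rot: [0.001, 1.0, 0.027, -0.001]
contact_force: [-5.5, -6.4, -0.7]
grip_width: 23.4
```

```bash
python3 st.py
```

```text
clk 20.82 pos [473.4  -6. ] z 164.4 s=0.533 r=159.3  pull(cw resist)=8.2 Frad=1.9 Fz=-0.7 q6=1.50 grip 23.4
```

Emit:
servo_tool --moves '[{"linear": [-0.0054,0.0099,0],"delta_rot": [0,0,0],"fingers": 0.1},{"linear": [-0.0099,0.0202,0],"delta_rot": [0,0,0],"fingers": 0.1},{"linear": [-0.0138,0.0308,0],"delta_rot": [0,0,0],"fingers": 0.1},{"linear": [-0.0168,0.0416,0],"delta_rot": [0,0,0],"fingers": 0.1},{"linear": [-0.0191,0.0526,0],"delta_rot": [0,0,0],"fingers": 0.1},{"linear": [-0.0206,0.0637,0],"delta_rot": [0,0,0],"fingers": 0.1},{"linear": [-0.0213,0.0748,0],"delta_rot": [0,0,0],"fingers": 0.1},{"linear": [-0.0212,0.086,0],"delta_rot": [0,0,0],"fingers": 0.1}]'

```text
clock: 21.48
ee_pos: [455.9, -92.7, 164.4]
tcp_rot: [0.0, 1.0, 0.027, -0.001]
contact_force: [-6.3, 1.5, -0.4]
grip_width: 23.6
```

Emit:
servo_tool --moves '[{"linear": [0.0008,0.01,0],"delta_rot": [0,0,0],"fingers": 0.1},{"linear": [0.0022,0.0199,0],"delta_rot": [0,0,0],"fingers": 0.1},{"linear": [0.004,0.0297,0],"delta_rot": [0,0,0],"fingers": 0.1},{"linear": [0.0066,0.0393,0],"delta_rot": [0,0,0],"fingers": 0.1},{"linear": [0.0098,0.0488,0],"delta_rot": [0,0,0],"fingers": 0.1},{"linear": [0.0136,0.058,0],"delta_rot": [0,0,0],"fingers": 0.1},{"linear": [0.018,0.067,0],"delta_rot": [0,0,0],"fingers": 0.1},{"linear": [0.0229,0.0757,0],"delta_rot": [0,0,0],"fingers": 0.1}]'

```text
clock: 22.15
ee_pos: [482.1, -168.2, 164.4]
tcp_rot: [0.001, 1.0, 0.027, -0.002]
contact_force: [-9.8, -3.4, 2.0]
grip_width: 23.5
```

```bash
python3 st.py; python3 arc.py -.535 -.37 4;python3 arc.py -.37 -.2 4
```

```text
clk 22.15 pos [ 482.1 -168.2] z 164.4 s=-0.537 r=159.1  pull(cw resist)=-2.6 Frad=10.0 Fz=2.0 q6=1.18 grip 23.5
start [ 481.2 -168.4] end [ 468.4 -145.3]
[-0.0032, -0.0058] [-0.0062, -0.0116] [-0.0090, -0.0176] [-0.0114, -0.0238] 
start [ 468.4 -145.3] end [ 459.5 -119.7]
[-0.0023, -0.0064] [-0.0043, -0.0129] [-0.0061, -0.0195] [-0.0075, -0.0261]
```

Emit:
servo_tool --moves '[{"linear": [-0.0037,-0.0056,0],"delta_rot": [0,0,0],"fingers": 0.1},{"linear": [-0.0067,-0.0114,0],"delta_rot": [0,0,0],"fingers": 0.1},{"linear": [-0.0095,-0.0174,0],"delta_rot": [0,0,0],"fingers": 0.1},{"linear": [-0.0119,-0.0236,0],"delta_rot": [0,0,0],"fingers": 0.1}]'

```text
clock: 22.48
ee_pos: [469.7, -145.8, 164.4]
tcp_rot: [0.002, 1.0, 0.027, -0.001]
contact_force: [-6.8, -10.8, -3.0]
grip_width: 23.2
```

```bash
python3 st.py; python3 arc.py -.37 -.24 3;python3 arc.py -.24 -.11 3;python3 arc.py -.11 .02 3;python3 arc.py .02 .15 3
```

```text
clk 22.48 pos [ 469.7 -145.8] z 164.4 s=-0.376 r=159.1  pull(cw resist)=7.0 Frad=10.7 Fz=-3.0 q6=1.22 grip 23.2
start [ 468.4 -145.3] end [ 461.2 -125.8]
[-0.0023, -0.0065] [-0.0044, -0.0131] [-0.0062, -0.0198] 
start [ 461.2 -125.8] end [ 456.6 -105.6]
[-0.0015, -0.0068] [-0.0027, -0.0136] [-0.0035, -0.0205] 
start [ 456.6 -105.6] end [454.6 -84.9]
[-0.0006, -0.0069] [-0.0009, -0.0138] [-0.0009, -0.0208] 
start [454.6 -84.9] end [455.3 -64.1]
[0.0003, -0.0069] [0.0009, -0.0138] [0.0018, -0.0207]
```

Emit:
servo_tool --moves '[{"linear": [-0.0028,-0.0064,0],"delta_rot": [0,0,0],"fingers": 0.1},{"linear": [-0.0049,-0.013,0],"delta_rot": [0,0,0],"fingers": 0.1},{"linear": [-0.0067,-0.0197,0],"delta_rot": [0,0,0],"fingers": 0.1}]'

```text
clock: 22.73
ee_pos: [462.4, -126.6, 164.5]
tcp_rot: [0.002, 1.0, 0.027, -0.0]
contact_force: [-4.9, -9.8, -4.5]
grip_width: 23.1
```

```bash
python3 st.py
```

```text
clk 22.73 pos [ 462.4 -126.6] z 164.5 s=-0.247 r=159.1  pull(cw resist)=7.9 Frad=7.6 Fz=-4.5 q6=1.25 grip 23.1
```

Emit:
servo_tool --moves '[{"linear": [-0.0015,-0.0068,0],"delta_rot": [0,0,0],"fingers": 0.1},{"linear": [-0.0028,-0.0136,0],"delta_rot": [0,0,0],"fingers": 0.1},{"linear": [-0.0037,-0.0205,0],"delta_rot": [0,0,0],"fingers": 0.1}]'

```text
clock: 22.98
ee_pos: [457.5, -106.1, 164.4]
tcp_rot: [0.002, 1.0, 0.027, -0.001]
contact_force: [-4.9, -9.8, -3.6]
grip_width: 23.3
```

```bash
python3 st.py
```

```text
clk 22.98 pos [ 457.5 -106.1] z 164.4 s=-0.114 r=159.1  pull(cw resist)=8.9 Frad=6.5 Fz=-3.6 q6=1.29 grip 23.3
```

Emit:
servo_tool --moves '[{"linear": [-0.0007,-0.0069,0],"delta_rot": [0,0,0],"fingers": 0.1},{"linear": [-0.0011,-0.0138,0],"delta_rot": [0,0,0],"fingers": 0.1}]'

```text
clock: 23.15
ee_pos: [455.8, -92.3, 164.4]
tcp_rot: [0.002, 1.0, 0.027, -0.001]
contact_force: [-5.0, -10.8, -3.7]
grip_width: 23.4
```

```bash
python3 st.py
```

```text
clk 23.15 pos [455.8 -92.3] z 164.4 s=-0.027 r=159.1  pull(cw resist)=10.4 Frad=5.8 Fz=-3.7 q6=1.32 grip 23.4
```

```bash
python3 arc.py -.027 .063 3
```

```text
start [455.  -92.4] end [454.5 -78. ]
[-0.0000, -0.0048] [0.0001, -0.0096] [0.0003, -0.0144]
```

Emit:
servo_tool --moves '[{"linear": [0,-0.0048,0],"delta_rot": [0,0,0],"fingers": 0.1}]'

```text
clock: 23.23
ee_pos: [455.5, -87.3, 164.4]
tcp_rot: [0.002, 1.0, 0.027, -0.001]
contact_force: [-5.6, -10.7, -3.2]
grip_width: 23.5
```

```bash
python3 st.py
```

```text
clk 23.23 pos [455.5 -87.3] z 164.4 s=0.005 r=159.1  pull(cw resist)=10.4 Frad=6.1 Fz=-3.2 q6=1.33 grip 23.5
```

Emit:
servo_tool --moves '[{"linear": [0,-0.0048,0],"delta_rot": [0,0,0],"fingers": 0.1}]'

```text
clock: 23.32
ee_pos: [455.4, -82.7, 164.4]
tcp_rot: [0.002, 1.0, 0.027, -0.001]
contact_force: [-5.7, -9.7, -2.9]
grip_width: 23.6
```

```bash
python3 st.py
```

```text
clk 23.32 pos [455.4 -82.7] z 164.4 s=0.034 r=159.1  pull(cw resist)=9.6 Frad=5.9 Fz=-2.9 q6=1.34 grip 23.6
```

Emit:
servo_tool --moves '[{"linear": [0.0002,-0.0065,0],"delta_rot": [0,0,0],"fingers": 0.1}]'

```text
clock: 23.4
ee_pos: [455.4, -76.4, 164.4]
tcp_rot: [0.002, 1.0, 0.027, -0.0]
contact_force: [-3.9, -9.5, -5.1]
grip_width: 23.1
```

```bash
python3 st.py
```

```text
clk 23.40 pos [455.4 -76.4] z 164.4 s=0.073 r=159.2  pull(cw resist)=9.6 Frad=3.7 Fz=-5.1 q6=1.35 grip 23.1
```

Emit:
servo_tool --moves '[{"linear": [0.0005,-0.0065,0],"delta_rot": [0,0,0],"fingers": 0.1}]'

```text
clock: 23.48
ee_pos: [455.6, -69.8, 164.4]
tcp_rot: [0.002, 1.0, 0.027, -0.0]
contact_force: [-3.7, -11.3, -4.2]
grip_width: 23.4
```

```bash
python3 st.py
```

```text
clk 23.48 pos [455.6 -69.8] z 164.4 s=0.115 r=159.2  pull(cw resist)=11.5 Frad=3.0 Fz=-4.2 q6=1.37 grip 23.4
```

Emit:
servo_tool --moves '[{"linear": [0.0008,-0.0048,0],"delta_rot": [0,0,0],"fingers": 0.1}]'

```text
clock: 23.57
ee_pos: [456.1, -64.7, 164.4]
tcp_rot: [0.002, 1.0, 0.027, -0.0]
contact_force: [-5.6, -10.4, -3.7]
grip_width: 23.3
```

```bash
python3 st.py
```

```text
clk 23.57 pos [456.1 -64.7] z 164.4 s=0.147 r=159.1  pull(cw resist)=10.9 Frad=4.6 Fz=-3.7 q6=1.38 grip 23.3
```

Emit:
servo_tool --moves '[{"linear": [0.0009,-0.0045,0],"delta_rot": [0,0,0],"fingers": 0.1}]'

```text
clock: 23.65
ee_pos: [456.6, -60.2, 164.4]
tcp_rot: [0.002, 1.0, 0.027, -0.001]
contact_force: [-6.5, -9.8, -2.5]
grip_width: 23.4
```

```bash
python3 st.py
```

```text
clk 23.65 pos [456.6 -60.2] z 164.4 s=0.175 r=159.2  pull(cw resist)=10.5 Frad=5.2 Fz=-2.5 q6=1.39 grip 23.4
```

Emit:
servo_tool --moves '[{"linear": [0,0,0],"delta_rot": [0,0,0],"fingers": 0.1},{"linear": [0,0,0],"delta_rot": [0,0,0],"fingers": 0.1},{"linear": [0,0,0],"delta_rot": [0,0,0],"fingers": 0.1},{"linear": [0,0,0],"delta_rot": [0,0,0],"fingers": 0.1}]'

```text
clock: 23.98
ee_pos: [456.6, -59.8, 164.4]
tcp_rot: [0.002, 1.0, 0.027, -0.001]
contact_force: [-5.1, -6.4, -2.1]
grip_width: 23.4
```

```bash
python3 st.py
```

```text
clk 23.98 pos [456.6 -59.8] z 164.4 s=0.178 r=159.2  pull(cw resist)=7.0 Frad=4.2 Fz=-2.1 q6=1.39 grip 23.4
```

Emit:
servo_tool --moves '[{"linear": [0,0,0],"delta_rot": [0,0,0],"fingers": 0.1},{"linear": [0,0,0],"delta_rot": [0,0,0],"fingers": 0.1}]'

```text
clock: 24.15
ee_pos: [456.6, -59.9, 164.4]
tcp_rot: [0.002, 1.0, 0.027, -0.001]
contact_force: [-5.2, -6.7, -1.9]
grip_width: 23.5
```

```bash
python3 st.py
```

```text
clk 24.15 pos [456.6 -59.9] z 164.4 s=0.177 r=159.2  pull(cw resist)=7.3 Frad=4.3 Fz=-1.9 q6=1.39 grip 23.5
```

Emit:
servo_tool --moves '[{"linear": [0,0,0],"delta_rot": [0,0,0],"fingers": 0.1},{"linear": [0,0,0],"delta_rot": [0,0,0],"fingers": 0.1}]'

```text
clock: 24.32
ee_pos: [456.6, -59.9, 164.4]
tcp_rot: [0.002, 1.0, 0.027, -0.001]
contact_force: [-5.5, -6.3, -2.7]
grip_width: 23.4
```

```bash
python3 st.py; python3 arc.py .175 .215 1
```

```text
clk 24.32 pos [456.6 -59.9] z 164.4 s=0.177 r=159.2  pull(cw resist)=7.0 Frad=4.7 Fz=-2.7 q6=1.39 grip 23.4
start [455.7 -60.1] end [456.7 -53.8]
[0.0013, -0.0063]
```

Emit:
servo_tool --moves '[{"linear": [0,0.0008,0],"delta_rot": [0,0,0],"fingers": 0.1},{"linear": [0,0.0008,0],"delta_rot": [0,0,0],"fingers": 0.35},{"linear": [0,0.0008,0],"delta_rot": [0,0,0],"fingers": 0.6},{"linear": [0,0.0008,0],"delta_rot": [0,0,0],"fingers": 0.6},{"linear": [0,0.0008,0],"delta_rot": [0,0,0],"fingers": 0.6}]'

```text
clock: 24.73
ee_pos: [458.3, -58.9, 165.0]
tcp_rot: [0.0, 1.0, 0.027, 0.001]
contact_force: [0.2, -0.5, 0.5]
grip_width: 48.0
```

```bash
python3 st.py
```

```text
clk 24.73 pos [458.3 -58.9] z 165.0 s=0.185 r=157.7  pull(cw resist)=0.5 Frad=-0.3 Fz=0.5 q6=1.39 grip 48.0
```

Emit:
servo_tool --moves '[{"linear": [0,0,-0.015],"delta_rot": [0,0,0],"fingers": 0.6},{"linear": [0,0,-0.04],"delta_rot": [0,0,0],"fingers": 0.6},{"linear": [0,0,-0.07],"delta_rot": [0,0,0],"fingers": 0.6},{"linear": [-0.01,0,-0.1],"delta_rot": [0,0,0],"fingers": 0.6},{"linear": [-0.03,0,-0.12],"delta_rot": [0,0,0],"fingers": 0.6},{"linear": [-0.05,0,-0.13],"delta_rot": [0,0,0],"fingers": 0.6},{"linear": [-0.05,0,-0.13],"delta_rot": [0,0,0],"fingers": 0.6},{"linear": [-0.05,0,-0.13],"delta_rot": [0,0,0],"fingers": 0.6}]'

```text
clock: 25.4
ee_pos: [408.1, -60.8, 295.6]
tcp_rot: [0.0, 1.0, 0.027, 0.002]
contact_force: [-0.0, 0.3, -0.5]
grip_width: 55.1
```

```bash
python3 look.py 20 wrist scene; python3 -c "
import cv2
a=cv2.imread('pics/wrist20.png');cv2.imwrite('pics/w20.png',cv2.resize(a,None,fx=1.5,fy=1.5,interpolation=cv2.INTER_CUBIC))
a=cv2.imread('pics/scene20.png');cv2.imwrite('pics/s20.png',cv2.resize(a[140:280,150:310],None,fx=4.5,fy=4.2,interpolation=cv2.INTER_CUBIC))"
```

```text
{'clock': 25.4, 'ee_pos': [408.057, -60.823, 295.629], 'tcp_rot': [0.0, 1.0, 0.027, 0.002], 'contact_force': [-0.013, 0.254, -0.519], 'grip_width': 55.075, 'joint_pos': [-0.152, -0.1, 1.902, 0.0, 1.336, 1.365]}
```

View pics/w20.png

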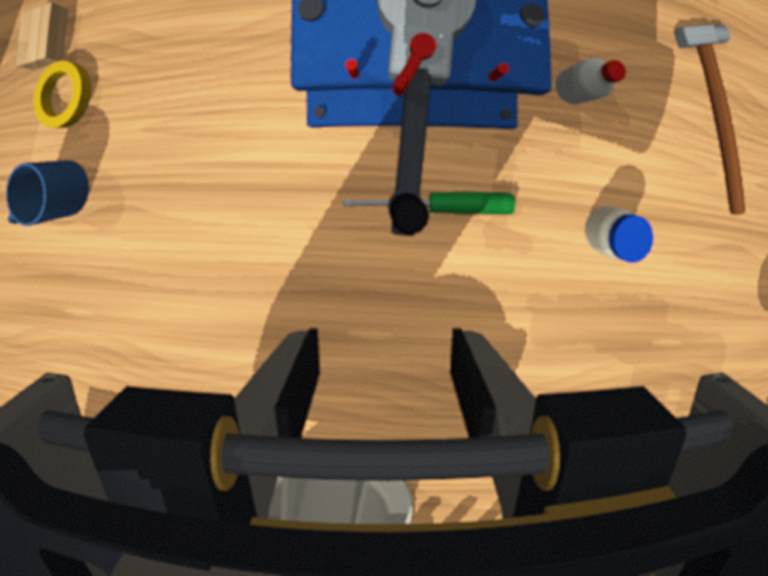

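View pics/s20.png

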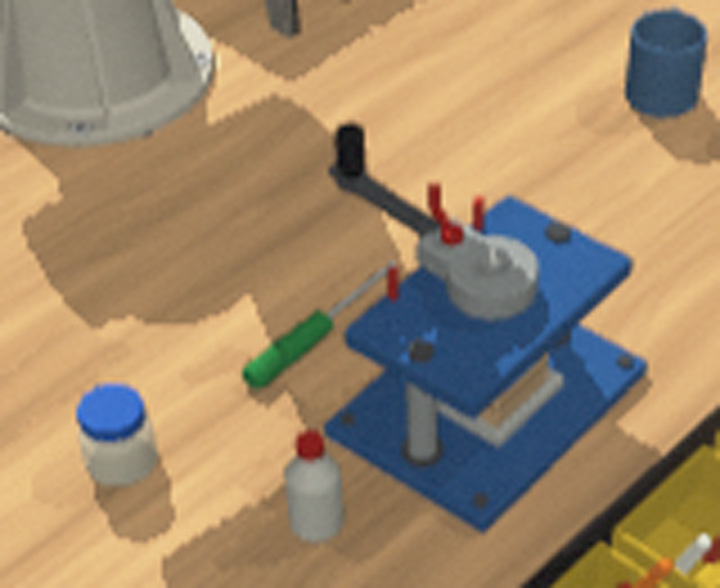

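```bash
python3 -c "
from station import env
print(env.sign_off())"
```

```text
the job is handed in; nothing more can be done
None
```

The job is handed in at about 25 s of the 72 s allowed. I flipped the red selector to tighten, lowered the foot with five strokes of the handle, and let go.

- **Selector:** it snapped over at about 2.5 N, far below the 25 N that bends it. The last pictures show the fin on the press's +y side, which is tighten.
- **Clamping force:** the pull ran free at about 7.5 N and began to rise during the fifth stroke. I stopped when the last three moving readings (11.5, 10.9 and 10.5 N) averaged 11.0 N, about 1.46 times the free pull. That puts the foot force at about 130 N.
- **Stopped pull:** at rest it read about 7.1 N. That allows a foot force of 124 to 204 N, so it agrees only loosely. I had no stopped reading from before contact to narrow it. Single readings scatter by about 0.6 N.
- **After letting go:** the force sensor read near zero. The wrist and scene pictures show the handle free and the screwdriver, bottle, jar, tape, mug and hammer where they were. The offcut shows only partly, at the edge of the wrist picture.

**What disagreed:** the fingertips sit about 30 mm above the tool point the robot reports. My first two pushes at the selector passed over it without touching, and I corrected for this in everything after. While I held the grip there was also a sideways force along the handle of up to about 11 N, well within limits.

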